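# Lead a wet-lacquer cup carrier round the guide into the drying box and latch it

## Task

Slide the wooden carrier with the freshly lacquered cup along the guide rails by its black handle, round the corner and fully home into the drying box, so that its end board closes the box's mouth flush; then swing the brass latch fully shut across the back of the end board. Lead it with a light hand, never jamming it or pressing it on the rails or the box with more than about a kilo of force, and keep it down on the rails all the way. Nothing may touch the wet cup, and everything else on the table stays where it is.

Things in the scene. Friction and masses are not known exactly. Their poses are not given: they have to be found in the camera images.
- guide: fixed transfer guide: two steel rails, tops 28 mm above the table, a 20 mm groove between them. Origin on the table at the bend's centre. In its frame (mm) the groove's centre line runs along +x at y = -100 from x = -165 to 0, round a quarter circle of radius 100 (anticlockwise from above) to (100, 0), then along +y at x = 100 into the drying box
- mouth (a point): middle of the mouth of the drying box (wood, clear roof, 150 mm wide, top 100 mm above the table) at rail height: x = 100, y = 115 mm in the guide's frame, which it shares as axes. The box runs from here 167 mm along +y. Its mouth is 74 mm wide and ends 88 mm above the table
- carrier: loose wooden carrier, 0.27 to 0.45 kg, base 115 x 56 x 8 mm, sliding on the rail tops (friction 0.24 to 0.36) with two round shoes in the groove, 1 mm of play each side: one under the handle, one 70 mm ahead that steers. Origin on the handle's axis at rail-top height, +x forward. End board 92 mm wide, up to 94 mm above the table, front face 40 mm and back face 34 mm ahead of the origin
- handle (a point): middle of the carrier's upright round black handle, 66 mm above the table: 16 mm across, from 40 to 90 mm above the table, free all round (26 mm to the end board). Its axis follows the groove's centre line, give or take the shoes' play. x axis forward along the carrier, z up
- home (a point): where handle is when the carrier is fully home, its end board flat on the mouth's face and stopped by it: x = 100, y = 75, z = 66 mm in the guide's frame, which it shares as axes. The carrier then points along the guide's +y
- cup: small red cup, upside down, wet with lacquer, fixed on the carrier: 54 mm across, from 44 to 80 mm above the table, centred 70 mm ahead of the handle's axis. Origin at the centre of its underside, +x forward. Must not be touched; in the rails it clears the mouth by 8 mm or more
- latch_hinge (a point): point on the latch's upright pivot axis, fixed on the guide beside the mouth, 107 mm above the table: x = 38, y = 103 mm in the guide's frame
- latch_knob (a point): middle of the latch's upright black knob, 109 mm above the table: 12 mm across, from 96 to 122 mm above the table, 34 mm from the pivot axis, near the end of the brass bar (8 mm thick, 42 mm long, 72 to 82 mm above the table). Push it, or pinch it from above
- latch (a joint): latch angle in rad: 0 = shut (a stop), the bar points along the guide's +x, 2 mm behind the end board of a carrier that is home; grows clockwise seen from above (1.57: bar along the guide's -y) up to 2.9. Stays where it is left; about 2 N at the knob moves it. It can shut only when the carrier is home
- pot: black pot of red lacquer, 72 mm across, 60 mm high, origin at its underside; a bystander, leave it alone
- jar: amber jar with black cap, 60 mm across, 75 mm high, origin at its underside; a bystander, leave it alone
- bowl: black bowl, 110 mm across, 55 mm high, origin at its underside; a bystander, leave it alone
- brush: wooden flat brush, 170 mm long, lying along its x axis, origin under its middle; a bystander, leave it alone
- spatula: wooden spatula, 200 mm long, lying along its x axis, origin under its middle; a bystander, leave it alone
- stand: wooden stand 70 mm square with a black cup upside down on it, 58 mm high in all, origin at its underside; a bystander, leave it alone
Mind the look-alikes: they are no part of the job. What is shaped like the carrier but green or pink is not meant.

How it is judged:
By the outcome, as a careful person would: the job done as asked, in the order asked, and still so for the second after the job is handed in, with the robot touching nothing.
It also fails if it takes over 72 s, if anything falls off the work surface, if the arm or the gripper's body presses on something with over 40 N, if the wrist force passes 120 N, or if a joint passes its speed limit or range.

## Robot

A 6-joint arm with a two-finger parallel gripper is mounted at the origin on the work surface. World frame = base frame: x ahead of the robot, y to its left, z up, the work surface at z = 0. Lengths are in mm, angles in degrees, forces in N, time in s.
With the tool pointing down it reaches from about 375 to 975 mm from the base axis. Payload 3.8 kg.
Tool frame: the origin (TCP) lies at the very end of the fingers, on their centre line; the grasp point (between the pads) lies 19 mm behind it; z points along the fingers, y is the direction in which the jaws open and shut (so a half turn about z gives the same grasp; the last joint's range is limited). The gripper opens to 88 mm and grips with 3 to 60 N. Pads are 18 mm wide; open, the fingers measure 123 mm over their backs; the gripper's body (75 mm by 187 mm) begins 45 mm behind the grasp point.
Start: joints at [-65.884, 15.12, 91.902, -0, 72.978, -2.114], TCP at [298.328, -605.49, 238.706] pointing down, gripper open.
Joint ranges: [-150.88, 150.88], [-54.13, 125.18], [17.81, 147.31], [-75.09, 255.09], [0, 152.58], [-146.25, 146.25]. Speed limits (degrees/s): [147.25, 147.25, 180, 180, 180, 180].

## Interface

Orientations are given as a 3x3 rotation matrix whose columns are the frame's x, y, z axes.
In Python, from station import state, grab_frame, camera_info, finish_job gives the robot as it stands.
- The arm moves only by the tool arm_command, never from a script. Its argument "series" is a list that holds one entry, the list of rows, each a list of 6 numbers: the shift along the tool's x, y, z normalised to -1 to 1, where 1 is 500 mm, then the turn, a rotation vector about the tool's x, y, z normalised to -1 to 1, where 1 is 360 degrees. A call has exactly 8 rows; each row shifts and turns the pose as measured when the row begins, along the tool's axes as they then stand; what a row does not reach is not made up. A row lasts 1/12 s, in which the tool goes at most 41.7 mm and 7.16 degrees, less where a joint would pass 70% of its speed; a pose out of reach is approached as far as the arm can. A call with a number of a shift or a turn outside -1 to 1 is refused whole. A call with a gripper value outside its range is refused whole. "fingers" is the opening, from 0 (shut) to 1 (fully open), set as the call begins (left out, the last holds). The fingers move at their own pace and stop on an object; the grip force is fixed at half the most. Time passes only in rows, so rows that do not move let the fingers close, or fill a call up. It gives the time, the measured TCP pose, the force and the opening at its end, in the units of the state.
- state(): the state, without advancing time (a new reading comes with each control period).
- grab_frame(name): name is "side" or "top"; returns the picture (480x640x3 uint8, blue, green, red); there is no depth.
- camera_info(name): a dict with "intrinsics" (3x3 intrinsics, pixels), "k1" (the pictures are not rectified: a ray, as slopes to the right and down, at radius r is drawn at 1 + k1 r^2 times it, then the intrinsics apply), "world_from_camera" (4x4, takes a point from camera to world coordinates). Camera axes: x right, y down, z forward; pixel columns grow to the right and rows downward; lengths in mm; the calibration is good to about 2 mm. A picture is of the moment at which its call begins. camera_info takes no time and is no camera call.
- finish_job(): hands the job in, once; it reports no verdict.
The state is a dict: "time_s": time; "joint_pos": joint angles; "qd": joint speeds; "joint_efforts": joint torques, N m; "ee_pos": TCP position; "ee_rot": TCP orientation; "wrist_force": force on the tool from outside, world axes, zero at the start; "ft_torque": the same for the moment, N m; "grip_width": finger opening in mm.
Only numpy, scipy, OpenCV 4.12 (cv2) and the standard library are available. Lean on these libraries where they do the work, as an engineer would, in place of code of your own. Each camera call takes 0.05 s, during which the arm holds its last target.

## Working session

There is one attempt and no reset: what is moved stays moved. The work goes in short steps, Python scripts to look and compute and a tool call to move; the robot and the scene stay as the last step left them, time stands still between calls to the robot, and variables do not carry over. Pictures are saved under pics/ and viewed, and the job is handed in when it is done.

Besides the shell and the picture viewer there is one more tool, called after "Call:" as name(argument=value, ...), one argument or row to a line, values as JSON. arm_command: Moves the arm, as the interface text tells. Scaled input: -1 to 1 covers 500 mm each way for a shift and 360 degrees each way for a turn. Its arguments: {"type":"object","properties":{"series":{"type":"array"},"fingers":{"type":"number"}},"required":["series"]}

```bash
ls; mkdir -p pics; python3 - <<'E'
from station import *
import cv2
s=state();print(s)
for n in("side","top"):
    f=grab_frame(n);cv2.imwrite(f"pics/{n}0.png",f);print(n,camera_info(n))
E
```

```text
pics
{'time_s': 0.0, 'joint_pos': array([-6.58846723e+01,  1.51686359e+01,  9.19792423e+01, -1.35867414e-03,
        7.29794853e+01, -2.11343969e+00]), 'qd': array([-0.07018047,  0.02776853,  0.0351124 ,  0.00436102,  0.10152787,
        0.00586519]), 'joint_efforts': array([-1.47895124e-03, -5.02113032e+01, -3.56878531e+01,  7.28138024e-02,
        2.93985195e-02, -1.73179096e-04]), 'ee_pos': array([ 298.03043559, -604.85279792,  237.41313789]), 'ee_rot': array([[ 8.97033532e-01,  4.41961514e-01, -9.28920531e-04],
       [ 4.41962487e-01, -8.97031260e-01,  2.01964126e-03],
       [ 5.93329565e-05, -2.22223396e-03, -9.99997529e-01]]), 'wrist_force': array([ 0.64572188, -0.48338138,  0.46605465]), 'ft_torque': array([ 0.00431482,  0.01704057, -0.00395513]), 'grip_width': 88.15410677911616}
side {'intrinsics': array([[528.78670959,   0.        , 316.42012917],
       [  0.        , 528.78670959, 243.39531358],
       [  0.        ,   0.        ,   1.        ]]), 'k1': -0.1550363143723602, 'world_from_camera': array([[-9.30211261e-01, -1.66113285e-01,  3.27281814e-01,
         1.28806024e+02],
       [-3.66591705e-01,  4.63805723e-01, -8.06532562e-01,
         7.56950022e+02],
       [-1.78194046e-02, -8.70224470e-01, -4.92333059e-01,
         6.66997296e+02],
       [ 0.00000000e+00,  0.00000000e+00,  0.00000000e+00,
         1.00000000e+00]])}
top {'intrinsics': array([[611.059807  ,   0.        , 332.21239674],
       [  0.        , 611.059807  , 231.02735748],
       [  0.        ,   0.        ,   1.        ]]), 'k1': -0.05408596742024277, 'world_from_camera': array([[-7.06600186e-03, -9.91197027e-01,  1.32206376e-01,
         3.11021575e+02],
       [-9.99967920e-01,  6.50515579e-03, -4.67363313e-03,
        -1.31070412e+02],
       [ 3.77246819e-03, -1.32235158e-01, -9.91211194e-01,
         1.48074650e+03],
       [ 0.00000000e+00,  0.00000000e+00,  0.00000000e+00,
         1.00000000e+00]])}
```

View pics/top0.png

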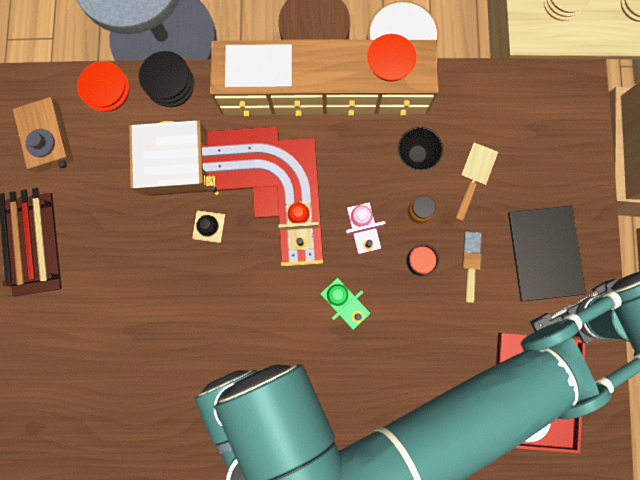

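View pics/side0.png

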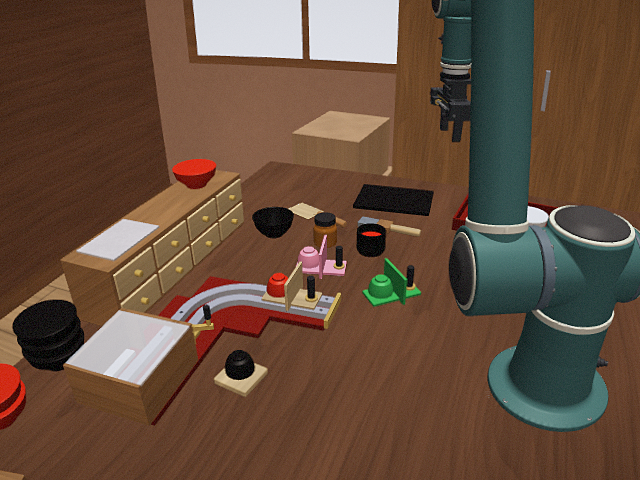

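```bash
cat >h.py <<'E'
import numpy as np,cv2
from station import *
def cam(n):
    c=camera_info(n);K=np.array(c["intrinsics"]);T=np.array(c["world_from_camera"]);return K,c["k1"],T
def ray(n,uv):
    K,k,T=cam(n);d=np.array([(uv[0]-K[0,2])/K[0,0],(uv[1]-K[1,2])/K[1,1]]);p=d.copy()
    for _ in range(20):p=d/(1+k*(p@p))
    return T[:3,3],T[:3,:3]@np.r_[p,1]
def onz(n,uv,z):
    o,d=ray(n,uv);return o+d*(z-o[2])/d[2]
def proj(n,P):
    K,k,T=cam(n);q=T[:3,:3].T@(np.array(P,float)-T[:3,3]);s=q[:2]/q[2];s=s*(1+k*(s@s));return K[:2,:2]@s+K[:2,2]
def tri(a,b):
    (o1,d1),(o2,d2)=ray("top",a),ray("side",b)
    A=np.c_[d1,-d2];t=np.linalg.lstsq(A,o2-o1,rcond=None)[0];p,q=o1+t[0]*d1,o2+t[1]*d2
    return (p+q)/2,np.linalg.norm(p-q)
E
python3 - <<'E'
import cv2
t=cv2.imread('pics/top0.png');s=cv2.imread('pics/side0.png')
cv2.imwrite('pics/c1.png',cv2.resize(t[115:275,120:330],None,fx=3.8,fy=3.7,interpolation=cv2.INTER_CUBIC)[:600])
cv2.imwrite('pics/c2.png',cv2.resize(s[250:350,180:350],None,fx=4.5,fy=4.5,interpolation=cv2.INTER_CUBIC))
E
```

```text
(no output)
```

View pics/c1.png

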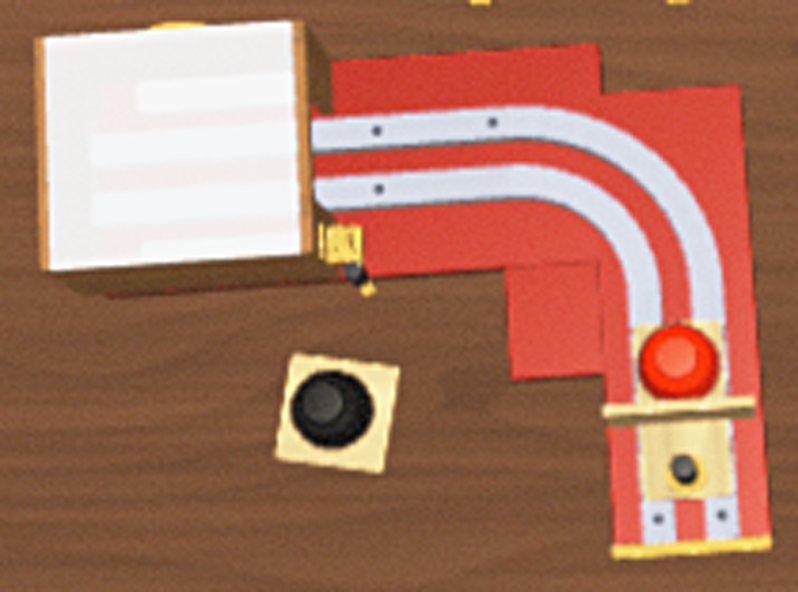

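View pics/c2.png

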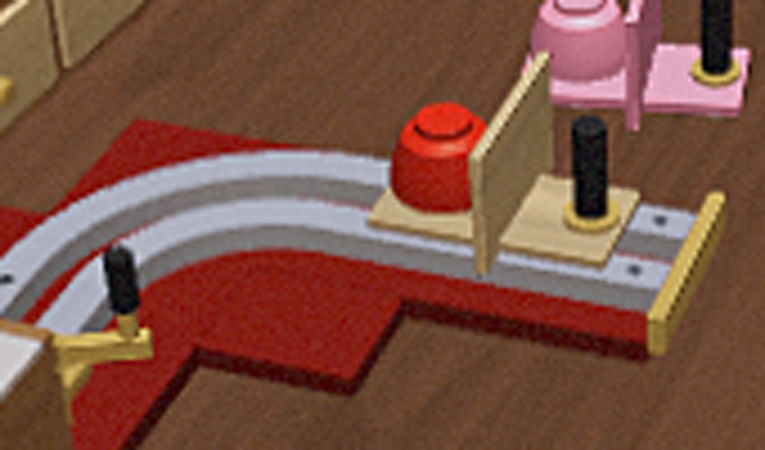

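```bash
cat >m1.py <<'E'
from h import *
from scipy.optimize import least_squares
t=cv2.imread('pics/top0.png');hsv=cv2.cvtColor(t,cv2.COLOR_BGR2HSV).astype(int)
m=((hsv[...,1]<60)&(hsv[...,2]>150)).astype(np.uint8)
z=np.zeros_like(m);z[135:270,204:325]=1;m&=z
n,l,st,c=cv2.connectedComponentsWithStats(m);
for i in range(1,n):
    if st[i,4]>40:print(st[i],c[i])
# subpixel-ish edges: per-contour points
big=np.isin(l,[i for i in range(1,n) if st[i,4]>150]).astype(np.uint8)
big=cv2.morphologyEx(big,cv2.MORPH_CLOSE,np.ones((3,3)))
up=cv2.resize(big*255,None,fx=4,fy=4,interpolation=cv2.INTER_LINEAR)
cs,_=cv2.findContours((up>127).astype(np.uint8),cv2.RETR_LIST,cv2.CHAIN_APPROX_NONE)
pts=np.vstack([k[:,0] for k in cs if len(k)>80]).astype(float);pts=(pts+.5)/4-.5
pts=pts[::3]
pts=pts[(pts[:,0]>208)&(pts[:,1]<200)]
W=np.array([onz("top",p,28)[:2] for p in pts])
def loc(P,q):
    c,s=np.cos(q[2]),np.sin(q[2]);d=W_=P-q[:2];return np.c_[d[:,0]*c+d[:,1]*s,-d[:,0]*s+d[:,1]*c]
def dist(g):
    x,y=g.T;d=np.hypot(x,y)-100
    d=np.where((x<0)&(y<0),-100-y,d);return np.where(y>0,x-100,d)
def sd(g):
    x,y=g.T
    return np.where((x<0),-y-100,np.where(y>0,x-100,np.hypot(x,y)-100))
def res(q):
    d=np.abs(sd(loc(W,q)));return np.where(d<(10+q[3])/2,d-10,d-q[3])
r=least_squares(res,[560,-90-0,0.03,26],loss='soft_l1',f_scale=1)
# init from picture
print(r.x,np.sqrt(np.mean(r.fun**2)),len(W),np.median(abs(r.fun)))
np.save('guide.npy',r.x)
E
python3 - <<'E'
import sys;sys.argv=['x']
exec(open('m1.py').read())
for n_,p in dict(end=(280,262),end2=(322,262)).items():print(n_,onz('top',p,28))
q=r.x;c,s=np.cos(q[2]),np.sin(q[2])
def g2w(x,y,z):return np.array([q[0]+c*x-s*y,q[1]+s*x+c*y,z])
v=t.copy()
P=[(x,-100,28) for x in range(-165,1,15)]+[(100*np.sin(a),-100*np.cos(a),28) for a in np.linspace(0,1.57,10)]+[(100,y,28) for y in range(0,116,15)]
P+=[(63,115,88),(137,115,88),(38,103,107),(25,115,100),(175,115,100),(25,282,100),(175,282,100)]
for p in P:
    u=proj("top",g2w(*p));cv2.circle(v,tuple(int(round(k*8)) for k in u),8,(0,255,0),-1,shift=3)
cv2.imwrite('pics/v1.png',cv2.resize(v[115:275,120:330],None,fx=3.8,fy=3.7,interpolation=cv2.INTER_CUBIC))
v=cv2.imread('pics/side0.png')
for p in P:
    u=proj("side",g2w(*p));cv2.circle(v,tuple(int(round(k*8)) for k in u),8,(0,255,0),-1,shift=3)
cv2.imwrite('pics/v2.png',cv2.resize(v[250:430,60:350],None,fx=2.7,fy=2.7,interpolation=cv2.INTER_CUBIC))
E
```

```text
[ 204  144  108   78 1160] [267.64051724 161.7       ]
[204 160  90  44 940] [255.89893617 171.84468085]
[306 229   9  32 123] [310.16260163 250.59349593]
[289 246   9  16 105] [292.74285714 255.3047619 ]
[6.12079532e+02 6.31126255e+01 6.00323685e-01 3.00343410e+01] 6.749596437232026 627 3.694891813099982
end [431.14710577 -12.97965464  28.        ]
end2 [ 430.49904996 -113.06238949   28.        ]
```

View pics/v1.png

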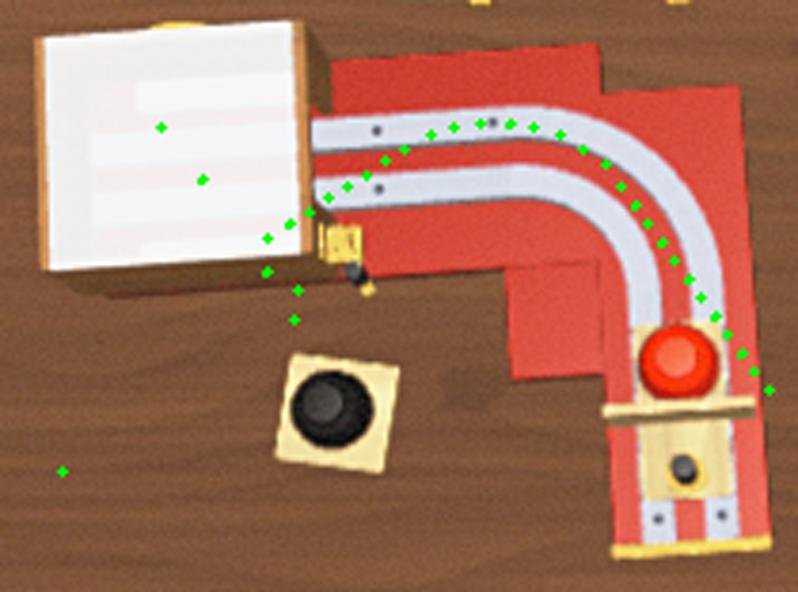

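View pics/v2.png

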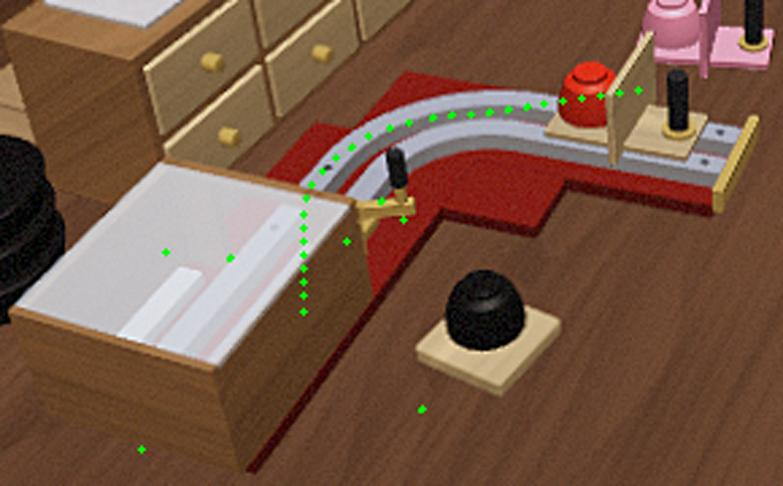

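```bash
sed -i 's/\[560,-90-0,0.03,26\]/[596,37,0.0,28]/' m1.py
cat >m2.py <<'E'
exec(open('m1.py').read())
q=r.x;c,s=np.cos(q[2]),np.sin(q[2])
def g2w(x,y,z):return np.array([q[0]+c*x-s*y,q[1]+s*x+c*y,z])
v=t.copy()
P=[(x,-100,28) for x in range(-165,1,15)]+[(100*np.sin(a),-100*np.cos(a),28) for a in np.linspace(0,1.57,10)]+[(100,y,28) for y in range(0,116,15)]
P+=[(63,115,88),(137,115,88),(38,103,107),(25,115,100),(175,115,100),(25,282,100),(175,282,100)]
for p in P:
    u=proj("top",g2w(*p));cv2.circle(v,tuple(int(round(k*8)) for k in u),8,(0,255,0),-1,shift=3)
cv2.imwrite('pics/v1.png',cv2.resize(v[115:275,120:330],None,fx=3.8,fy=3.7,interpolation=cv2.INTER_CUBIC))
v=cv2.imread('pics/side0.png')
for p in P:
    u=proj("side",g2w(*p));cv2.circle(v,tuple(int(round(k*8)) for k in u),8,(0,255,0),-1,shift=3)
cv2.imwrite('pics/v2.png',cv2.resize(v[250:430,60:350],None,fx=2.7,fy=2.7,interpolation=cv2.INTER_CUBIC))
E
python3 m2.py
```

```text
[ 204  144  108   78 1160] [267.64051724 161.7       ]
[204 160  90  44 940] [255.89893617 171.84468085]
[306 229   9  32 123] [310.16260163 250.59349593]
[289 246   9  16 105] [292.74285714 255.3047619 ]
[5.92976652e+02 4.69992895e+01 2.64673615e-01 3.01393428e+01] 4.380748371017799 627 1.1192788967312453
```

View pics/v1.png

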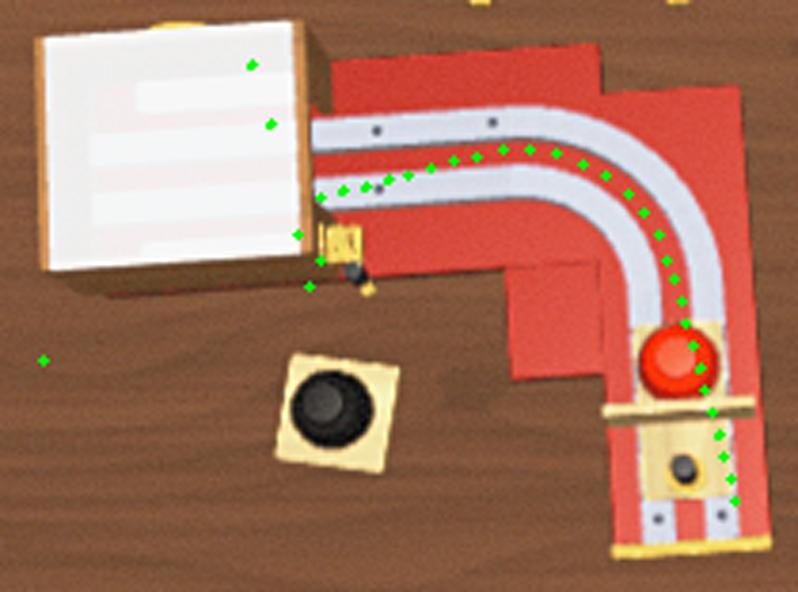

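View pics/v2.png

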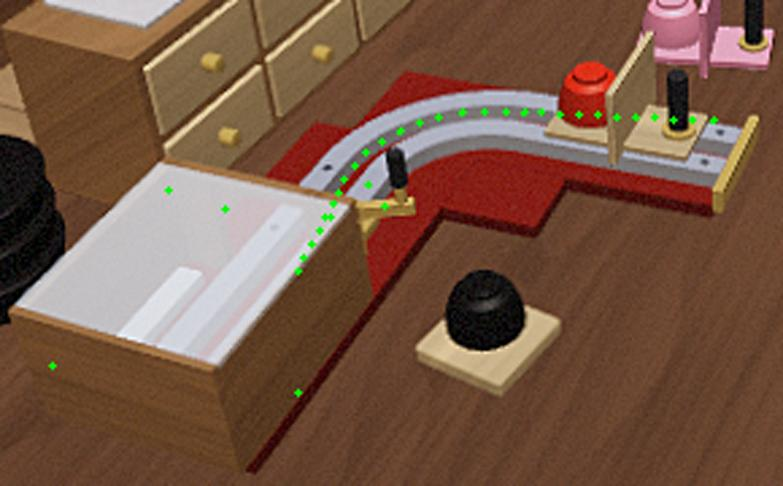

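```bash
python3 - <<'E'
import re
s=open('m1.py').read()
s=s.replace('RETR_LIST','RETR_EXTERNAL').replace("len(k)>80","len(k)>300").replace("[596,37,0.0,28]","init")
s=s.replace("def res(q)","""a,b,e=[onz('top',(120+x/3.8,115+y/3.7),28)[:2] for x,y in((325,162),(500,151),(690,549))]
d=(a-b)/np.linalg.norm(a-b);th=np.arctan2(-d[0],d[1]);ct,st_=np.cos(th),np.sin(th);ex=np.array([ct,st_]);ey=np.array([-st_,ct])
# a lies at gx=100, e at gx=-165,gy=-100
o=ex*(a@ex-100)+ey*(e@ey+100);print('init',o,th,a,b,e,'e gx',(e-o)@ex);init=[*o,th,28]
def res(q)""").replace("(pts[:,1]<200)","((pts[:,1]<200)|(pts[:,1]>240))")
s=s.replace("print(r.x","r=least_squares(res,r.x,loss='soft_l1',f_scale=.5);print(r.x")
open('m1.py','w').write(s)
E
python3 m2.py
```

```text
[ 204  144  108   78 1160] [267.64051724 161.7       ]
[204 160  90  44 940] [255.89893617 171.84468085]
[306 229   9  32 123] [310.16260163 250.59349593]
[289 246   9  16 105] [292.74285714 255.3047619 ]
init [591.90568706  45.26672507] 0.05776300974566814 [684.84414168 170.26998509] [691.35669299  57.64935559] [427.5278265 -64.4058697] e gx -170.43520494907256
[5.92059541e+02 4.57514369e+01 6.27881457e-02 3.01392125e+01] 0.6774543614049172 627 0.4987590804152262
```

View pics/v1.png

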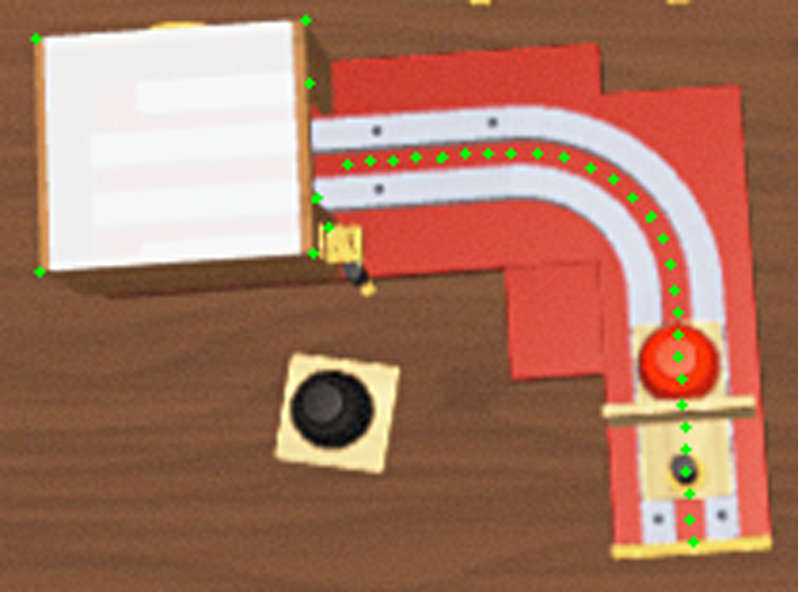

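View pics/v2.png

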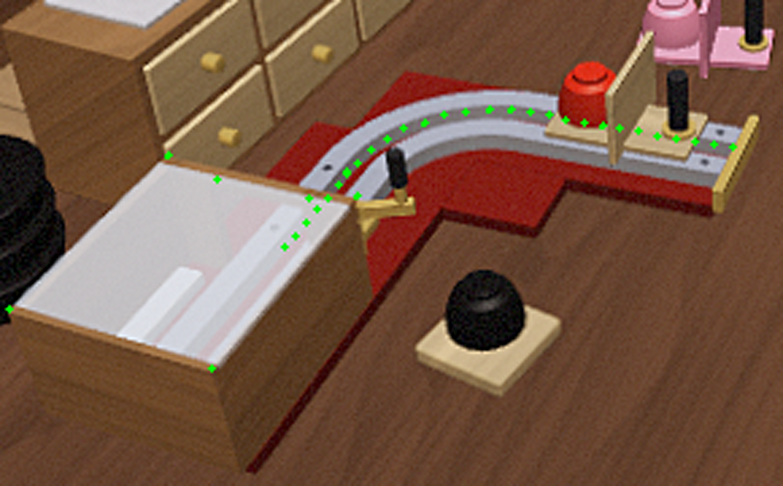

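```bash
cat >m3.py <<'E'
from h import *
import sys
tn,sn=sys.argv[1:3]
q=np.load('guide.npy');c,s=np.cos(q[2]),np.sin(q[2]);R=np.array([[c,-s],[s,c]])
def g(P):return np.r_[R.T@(np.array(P[:2])-q[:2]),P[2]]
t=cv2.imread(tn);v=cv2.imread(sn)
def black(im,box):
    x0,y0,x1,y1=box;m=(im.max(2)<80)[y0:y1,x0:x1].astype(np.uint8)
    n,l,st,ce=cv2.connectedComponentsWithStats(m);i=1+np.argmax(st[1:,4]);ys,xs=np.nonzero(l==i);return np.c_[xs+x0,ys+y0],st[i]+[x0,y0,0,0,0]
for nm,bt,bs,zt,zb,zm in(("handle",(290,230,312,256),(300,268,322,305),90,40,66),("knob",(205,178,222,196),(198,298,218,326),122,96,109)):
    pt,st=black(t,bt);ps,ss=black(v,bs);print(nm,'top',st,pt.mean(0),'side',ss,ps.mean(0))
    # side: centroid ~ mid of cylinder axis
    P=onz("side",ps.mean(0),zm);print(' side mid ->',P.round(1),g(P).round(1))
    P=onz("top",pt.mean(0),zm);print(' top mid ->',P.round(1),g(P).round(1))
    P,e=tri(pt.mean(0),ps.mean(0));print(' tri',P.round(1),e.round(2),g(P).round(1))
E
python3 m3.py pics/top0.png pics/side0.png
```

```text
handle top [299 242   4   4   7] [300.71428571 243.57142857] side [307 276   8  22 166] [310.6686747  286.28915663]
 side mid -> [474.7 -59.8  66. ] [-123.7  -98.    66. ]
 top mid -> [470.7 -64.2  66. ] [-128.  -102.1   66. ]
 tri [473.4 -63.3  63.8] 5.1 [-125.2 -101.3   63.8]
knob top [211 188   6   4  13] [214.07692308 189.84615385] side [203 305   8  15  98] [206.59183673 312.23469388]
 side mid -> [592.  138.1 109. ] [  5.7  92.2 109. ]
 top mid -> [590.8 132.2 109. ] [  4.2  86.3 109. ]
 tri [593.2 133.7 105.2] 3.47 [  6.7  87.7 105.2]
```

```bash
python3 - <<'E'
import cv2
t=cv2.imread('pics/top0.png')
a=cv2.resize(t[226:260,284:318],None,fx=14,fy=14,interpolation=cv2.INTER_NEAREST)
b=cv2.resize(t[166:200,192:226],None,fx=14,fy=14,interpolation=cv2.INTER_NEAREST)
cv2.imwrite('pics/c3.png',cv2.hconcat([a,b])[:, :800] if 0 else cv2.resize(cv2.hconcat([a,b]),(800,400)))
E
```

```text
(no output)
```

View pics/c3.png

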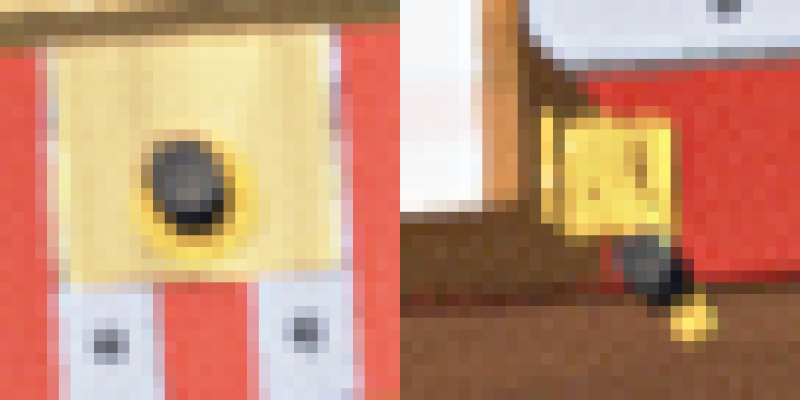

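```bash
python3 - <<'E'
from h import *
q=np.load('guide.npy');c,s=np.cos(q[2]),np.sin(q[2]);R=np.array([[c,-s],[s,c]])
g=lambda P:np.r_[R.T@(np.array(P[:2])-q[:2]),P[2]].round(1)
for n,u,z in(('handle',(299.2,240.1),90),('knob',(212.3,187.4),122)):
    P=onz('top',u,z);print(n,P.round(1),g(P))
k=g(onz('top',(212.3,187.4),122));print('latch ang',np.arctan2(-(k[1]-103),k[0]-38),np.hypot(k[1]-103,k[0]-38))
for n,u in(('handle',(310.7,277)),('knob',(205.3,306.))):
    P=onz('side',u,90 if n=='handle' else 122);print('side',n,P.round(1),g(P))
# side groove check: side projection of guide far inner
s_=state();print(s_['ee_pos'],s_['time_s'])
E
```

```text
handle [476.  -61.8  90. ] [-122.5 -100.1   90. ]
knob [593.9 133.8 122. ] [  7.3  87.8 122. ]
latch ang 2.681861473651086 34.25682413768095
side handle [473.2 -57.8  90. ] [-125.1  -95.9   90. ]
side knob [593.  137.6 122. ] [  6.7  91.6 122. ]
[ 298.05600933 -604.92200223  237.51436261] 0.1
```

```bash
cat >>h.py <<'E'
def go(tgt,yaw=None,n=8):
    s=state();R=np.array(s['ee_rot']);p=np.array(s['ee_pos']);d=R.T@(np.array(tgt)-p)
    ya=np.degrees(np.arctan2(R[1,1],R[0,1]))
    print('t',round(s['time_s'],2),'p',p.round(1),'yaw',ya.round(2),'F',np.round(s['wrist_force'],2),'w',round(s['grip_width'],1),'tilt',R[:2,2].round(4))
    print('total mm',d.round(1),'per row units',(d/n/500).round(5),'q',np.round(s['joint_pos'],0))
    if yaw is not None:print('turn total',(yaw-ya),'z units/row',round(-(yaw-ya)/n/360,5))
def gw(x,y):
    q=np.load('guide.npy');c,s=np.cos(q[2]),np.sin(q[2]);return q[0]+c*x-s*y,q[1]+s*x+c*y
E
python3 -c "
from h import *
go([475,-60,180],3.6,16)"
```

```text
t 0.1 p [ 298.1 -604.9  237.5] yaw -63.77 F [-0.06 -0.11  0.34] w 88.0 tilt [-0.0009  0.0018]
total mm [ 399.6 -410.5   58.4] per row units [ 0.04994 -0.05131  0.0073 ] q [-66.  15.  92.  -0.  73.  -2.]
turn total 67.37050103554074 z units/row -0.0117
```

Call:
arm_command(
  series=[
    [[0.05,-0.05,0,0,0,0],[0.05,-0.05,0,0,0,0],[0.05,-0.05,0,0,0,0],[0.05,-0.05,0,0,0,0],[0.05,-0.05,0,0,0,0],[0.05,-0.05,0,0,0,0],[0.05,-0.05,0,0,0,0],[0.05,-0.05,0,0,0,0]],
  ],
  fingers=0.25,
)

```text
time_s: 0.77
ee_pos: [387.7, -331.4, 231.0]
ee_rot: [[0.902, 0.432, -0.007], [0.432, -0.902, 0.007], [-0.003, -0.009, -1.0]]
wrist_force: [-0.2, 0.1, 1.4]
grip_width: 36.9
```

```bash
python3 -c "
from h import *
go([475,-60,180],3.6,8)"
```

```text
t 0.77 p [ 387.7 -331.4  231. ] yaw -64.42 F [-0.23  0.13  1.4 ] w 36.9 tilt [-0.0065  0.0067]
total mm [ 196.1 -206.6   52.3] per row units [ 0.04902 -0.05166  0.01307] q [-43.  -2. 112.   0.  71.  21.]
turn total 68.02190234141808 z units/row -0.02362
```

Call:
arm_command(
  series=[
    [[0.049,-0.052,0.011,0,0,0],[0.049,-0.052,0.011,0,0,0],[0.049,-0.052,0.011,0,0,0],[0.049,-0.052,0.011,0,0,0],[0.049,-0.052,0.011,0,0,0],[0.049,-0.052,0.011,0,0,0],[0.049,-0.052,0.011,0,0,0],[0,0,0,0,0,0]],
  ],
)

```text
time_s: 1.43
ee_pos: [463.9, -75.4, 190.3]
ee_rot: [[0.901, 0.434, -0.007], [0.434, -0.901, 0.009], [-0.002, -0.011, -1.0]]
wrist_force: [0.1, 0.1, 0.2]
grip_width: 21.8
```

Call:
arm_command(
  series=[
    [[0,0,0,0,0,-0.019],[0,0,0,0,0,-0.019],[0,0,0,0,0,-0.019],[0,0,0,0,0,-0.019],[0,0,0,0,0,-0.019],[0,0,0,0,0,-0.019],[0,0,0,0,0,-0.019],[0,0,0,0,0,-0.019]],
  ],
)

```text
time_s: 2.1
ee_pos: [460.5, -73.5, 186.6]
ee_rot: [[0.122, 0.992, -0.015], [0.993, -0.122, 0.009], [0.007, -0.016, -1.0]]
wrist_force: [-0.5, -0.3, -0.2]
grip_width: 22.0
```

```bash
python3 -c "
from h import *
go([475,-60,180],3.6,8);print(state()['ee_rot'])"
```

```text
t 2.1 p [460.5 -73.5 186.6] yaw -6.99 F [-0.47 -0.3  -0.16] w 22.0 tilt [-0.0152  0.009 ]
total mm [15.1 12.9  6.5] per row units [0.00378 0.00322 0.00163] q [-12.  -5. 119.   0.  67.  -6.]
turn total 10.594010589742934 z units/row -0.00368
[[ 0.12187563  0.99242952 -0.01516476]
 [ 0.9925203  -0.12174972  0.00896977]
 [ 0.00705556 -0.01614453 -0.99984477]]
```

```bash
cat >>h.py <<'E'
from scipy.spatial.transform import Rotation as Ro
def gov(tgt,yaw,n=8):
    s=state();R=np.array(s['ee_rot']);p=np.array(s['ee_pos'])
    a=np.radians(yaw);y=np.array([np.cos(a),np.sin(a),0]);z=np.array([0,0,-1.]);Rt=np.c_[np.cross(y,z),y,z]
    d=R.T@(np.array(tgt)-p);w=np.degrees(Ro.from_matrix(R.T@Rt).as_rotvec())
    print('t',round(s['time_s'],2),'p',p.round(1),'yaw',np.degrees(np.arctan2(R[1,1],R[0,1])).round(2),'F',np.round(s['wrist_force'],2),'w',round(s['grip_width'],1))
    print('mm',d.round(2),'deg',w.round(2),'row units',(d/n/500).round(5),(w/n/360).round(5))
E
python3 -c "
from h import *
gov([475,-60,180],3.6,8)"
```

```text
t 2.1 p [460.5 -73.5 186.6] yaw -6.99 F [-0.47 -0.3  -0.16] w 22.0
mm [15.12 12.88  6.52] deg [ -0.89  -0.49 -10.6 ] row units [0.00378 0.00322 0.00163] [-0.00031 -0.00017 -0.00368]
```

Call:
arm_command(
  series=[
    [[0.0038,0.0035,0.0007,-0.0005,-0.0002,-0.0037],[0.0038,0.0035,0.0007,-0.0005,-0.0002,-0.0037],[0.0038,0.0035,0.0007,-0.0005,-0.0002,-0.0037],[0.0038,0.0035,0.0007,-0.0005,-0.0002,-0.0037],[0.0038,0.0035,0.0007,-0.0005,-0.0002,-0.0037],[0.0038,0.0035,0.0007,-0.0005,-0.0002,-0.0037],[0.0038,0.0035,0.0007,-0.0005,-0.0002,-0.0037],[0.0038,0.0035,0.0007,-0.0005,-0.0002,-0.0037]],
  ],
)

```text
time_s: 2.77
ee_pos: [475.2, -59.1, 182.5]
ee_rot: [[-0.072, 0.997, 0.01], [0.997, 0.072, -0.003], [-0.004, 0.01, -1.0]]
wrist_force: [-0.8, -0.2, 0.6]
grip_width: 22.2
```

```bash
python3 -c "
from h import *
for n in('top','side'):cv2.imwrite(f'pics/{n}1.png',grab_frame(n))
gov([475,-60,110],3.6,8)
s=cv2.imread('pics/side1.png');t=cv2.imread('pics/top1.png')
cv2.imwrite('pics/d1.png',cv2.hconcat([cv2.resize(s[180:360,230:400],(400,424)),cv2.resize(t[150:290,220:360],(400,424))]))"
```

```text
t 2.87 p [475.1 -59.  182.6] yaw 4.09 F [ 0.09 -0.62 -0.6 ] w 22.2
mm [-0.78 -0.9  72.55] deg [0.55 0.2  0.49] row units [-0.0002  -0.00023  0.01814] [1.9e-04 7.0e-05 1.7e-04]
```

View pics/d1.png

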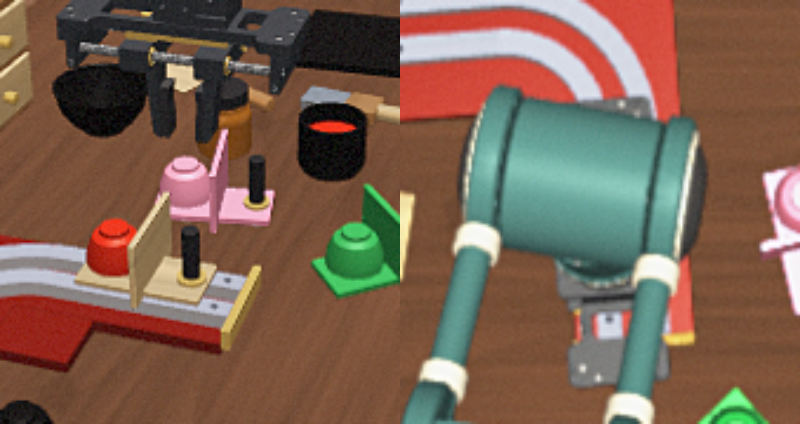

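```bash
python3 -c "
from h import *
s=state();p=np.array(s['ee_pos']);R=np.array(s['ee_rot'])
v=cv2.imread('pics/side1.png')
w=11
for a in(-w,w,-w-17.5,w+17.5):
  for b in(-9,9):
    u=proj('side',p+R@np.array([b,a,0]));print(a,b,u.round(1));cv2.circle(v,tuple(int(round(k*8)) for k in u),4,(0,255,0),-1,shift=3)
cv2.imwrite('pics/d2.png',cv2.resize(v[205:255,280:340],None,fx=12,fy=12,interpolation=cv2.INTER_CUBIC))"
```

```text
-11 -9 [315.8 234.5]
-11 9 [312.9 238.9]
11 -9 [304.9 232.9]
11 9 [301.9 237.3]
-28.5 -9 [324.5 235.7]
-28.5 9 [321.8 240.2]
28.5 -9 [296.3 231.7]
28.5 9 [293.2 236. ]
```

View pics/d2.png

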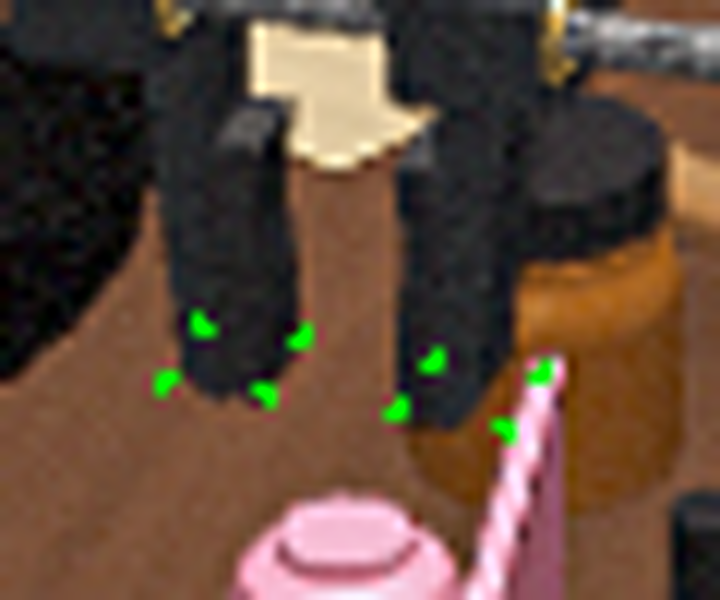

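Call:
arm_command(
  series=[
    [[0,0,0.021,0,0,0],[-0.0005,-0.0005,0.021,0.0002,0.0001,0.0003],[-0.0005,-0.0005,0.021,0.0002,0.0001,0.0003],[-0.0005,-0.0005,0.021,0.0002,0.0001,0.0003],[-0.0005,-0.0005,0.021,0.0002,0.0001,0.0003],[-0.0005,0,0.021,0.0002,0.0001,0],[0,0,0.021,0,0,0],[0,0,0,0,0,0]],
  ],
)

```text
time_s: 3.53
ee_pos: [472.9, -60.4, 99.6]
ee_rot: [[-0.062, 0.998, -0.001], [0.998, 0.062, 0.001], [0.001, -0.001, -1.0]]
wrist_force: [-0.7, 0.8, 0.1]
grip_width: 22.4
```

```bash
python3 -c "
from h import *
v=grab_frame('side')
gov([474.5,-60,46],3.6,8)
cv2.imwrite('pics/d3.png',cv2.resize(v[230:340,250:360],None,fx=5.4,fy=5.4,interpolation=cv2.INTER_CUBIC))"
```

```text
t 3.58 p [473.3 -60.5 100.4] yaw 3.57 F [-0.43 -0.2   0.59] w 22.3
mm [ 0.39  1.23 54.44] deg [ 0.01 -0.02 -0.03] row units [0.0001  0.00031 0.01361] [ 0.e+00 -1.e-05 -1.e-05]
```

View pics/d3.png

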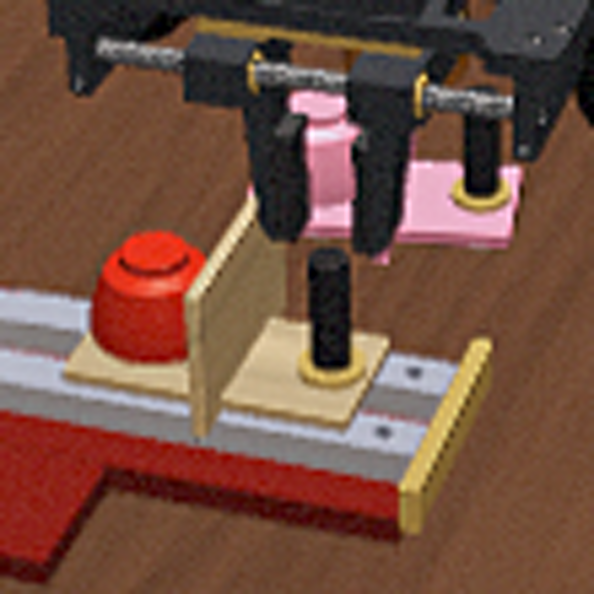

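Call:
arm_command(
  series=[
    [[0,0.0006,0.0125,0,0,0],[0,0.0005,0.0125,0,0,0],[0,0.0005,0.0125,0,0,0],[0,0.0005,0.0125,0,0,0],[0,0.0005,0.0125,0,0,0],[0,0.0005,0.0125,0,0,0],[0,0.0005,0.0125,0,0,0],[0,0,0,0,0,0]],
  ],
)

```text
time_s: 4.25
ee_pos: [476.8, -60.7, 53.8]
ee_rot: [[-0.062, 0.998, 0.003], [0.998, 0.062, -0.0], [-0.0, 0.003, -1.0]]
wrist_force: [-0.5, 0.3, -0.8]
grip_width: 22.0
```

```bash
python3 -c "
from h import *
v=grab_frame('side')
gov([474.5,-60,52],3.6,8)
cv2.imwrite('pics/d4.png',cv2.resize(v[230:340,250:360],None,fx=5.4,fy=5.4,interpolation=cv2.INTER_CUBIC))"
```

```text
t 4.3 p [477.1 -60.7  54.3] yaw 3.57 F [-0.28  0.11  0.79] w 21.8
mm [ 0.89 -2.55  2.28] deg [ 0.19  0.03 -0.03] row units [ 0.00022 -0.00064  0.00057] [ 7.e-05  1.e-05 -1.e-05]
```

View pics/d4.png

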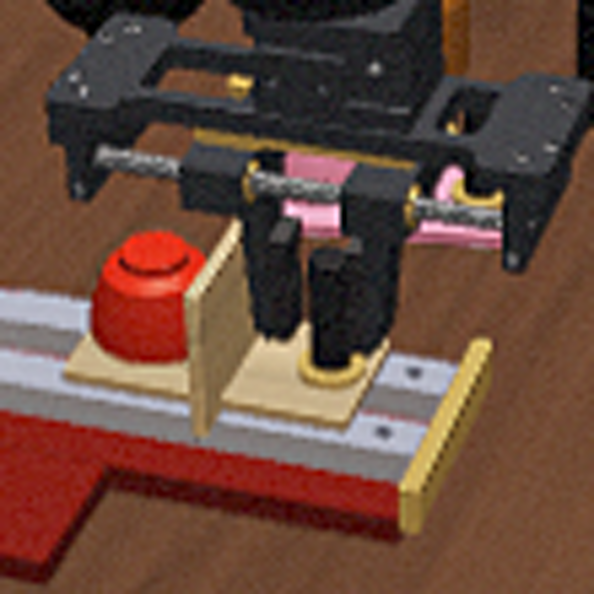

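```bash
python3 -c "
from h import *
print(onz('side',(310.5,293.4),54), onz('side',(311.7,297.2),38), onz('side',(250+329/5.4,230+256/5.4),90))
for z in(38,54,90):print(proj('side',[475,-60,z]))
print(proj('side',[475,-60,54]))
v=cv2.imread('pics/d4.png');print(v.shape)
cv2.imwrite('pics/d5.png',cv2.resize(v[200:420,200:420],None,fx=2.7,fy=2.7,interpolation=cv2.INTER_CUBIC))
"
```

```text
[472.33691544 -52.31859597  54.        ] [473.88148941 -61.68006021  38.        ] [472.23246221 -56.57995082  90.        ]
[310.88756731 297.53740423]
[310.7047609  291.10787828]
[310.28405732 276.26711529]
[310.7047609  291.10787828]
(594, 594, 3)
```

View pics/d5.png

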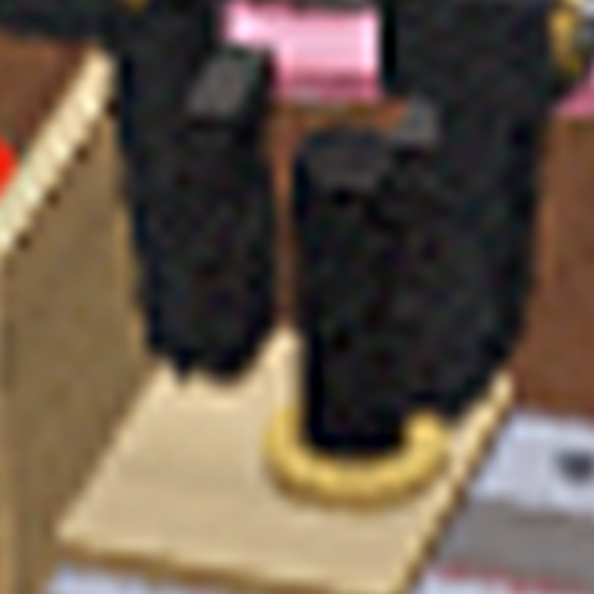

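```bash
cat >>h.py <<'E'
ZT=53
def hand(s):  # handle path in guide frame; s=0 at bend start
    if s<0:return np.array([s,-100.]),0.
    if s<157.08:
        a=s/100;return np.array([100*np.sin(a),-100*np.cos(a)]),a
    return np.array([100.,s-157.08]),np.pi/2
def tyaw(s):return float(np.clip((s+50)/200*90,0,90))
def tool(s,off=3.):
    p,_=hand(s);y=np.radians(tyaw(s));p=p+off*np.array([np.cos(y),np.sin(y)]);th=np.load('guide.npy')[2]
    return np.r_[gw(*p),ZT],tyaw(s)+np.degrees(th)
def Rt(yaw):
    a=np.radians(yaw);y=np.array([np.cos(a),np.sin(a),0]);z=np.array([0,0,-1.]);return np.c_[np.cross(y,z),y,z]
def plan(ds,n=8,show=True,zb=0.):
    s_=state();R=np.array(s_['ee_rot']);p=np.array(s_['ee_pos'])
    S=np.arange(-160,260,.25);D=[np.linalg.norm(tool(s)[0][:2]-p[:2]) for s in S]
    # progress: nearest along
    i=int(np.argmin(D));s0=S[i]
    e=Rt(tool(s0)[1]).T@(tool(s0)[0]-p)
    print('t',round(s_['time_s'],2),'p',p.round(1),'F',np.round(s_['wrist_force'],2),'Ftool',(R.T@s_['wrist_force']).round(2),'w',round(s_['grip_width'],1),'s',s0,'tyaw err',round(tool(s0)[1]-np.degrees(np.arctan2(R[1,1],R[0,1])),2),'err tool',e.round(2))
    for k in range(n):
        T,yw=tool(s0+ds*(k+1));d=R.T@(T-p);w=Ro.from_matrix(R.T@Rt(yw)).as_rotvec(degrees=True)
        # spread lateral/vertical correction evenly: step fraction of remaining over first rows
        f=1/(1+(n-1-k)*0.0) 
        print(k,(d/500).round(4),(w/360).round(4));p,R=T,Rt(yw)
E
python3 -c "
from h import *
plan(5)"
```

```text
t 4.3 p [477.1 -60.7  54.3] F [-0.28  0.11  0.79] Ftool [ 0.13 -0.27 -0.79] w 21.8 s -124.5 tyaw err 0.02 err tool [-0.94 -0.08  1.29]
0 [-0.0019  0.0098  0.0026] [ 0.0005  0.0001 -0.0001]
1 [0.   0.01 0.  ] [0. 0. 0.]
2 [0.   0.01 0.  ] [0. 0. 0.]
3 [0.   0.01 0.  ] [0. 0. 0.]
4 [0.   0.01 0.  ] [0. 0. 0.]
5 [0.   0.01 0.  ] [0. 0. 0.]
6 [-0.    0.01  0.  ] [0. 0. 0.]
7 [0.   0.01 0.  ] [0. 0. 0.]
```

Call:
arm_command(
  series=[
    [[0,0.006,0.001,0.0001,0,0],[0,0.008,0,0,0,0],[0,0.01,0,0,0,0],[0,0.01,0,0,0,0],[0,0.01,0,0,0,0],[0,0.01,0,0,0,0],[0,0.01,0,0,0,0],[0,0.01,0,0,0,0]],
  ],
)

```text
time_s: 4.97
ee_pos: [516.7, -58.1, 53.9]
ee_rot: [[-0.062, 0.998, 0.001], [0.998, 0.062, -0.0], [-0.0, 0.001, -1.0]]
wrist_force: [-0.8, 0.1, -1.0]
grip_width: 22.1
```

```bash
python3 -c "
from h import *
v=grab_frame('side');t=grab_frame('top')
plan(5)
cv2.imwrite('pics/e1.png',cv2.hconcat([cv2.resize(v[210:340,220:350],(400,400)),cv2.resize(t[150:290,220:360],(400,400))]))"
```

```text
t 5.07 p [517.8 -58.2  54.4] F [-0.1  -0.36  0.27] Ftool [-0.36 -0.12 -0.27] w 21.9 s -83.75 tyaw err 0.02 err tool [-0.89 -0.07  1.35]
0 [-0.0018  0.0098  0.0027] [ 0.0005  0.0001 -0.0001]
1 [-0.    0.01  0.  ] [0. 0. 0.]
2 [0.   0.01 0.  ] [0. 0. 0.]
3 [-0.    0.01  0.  ] [0. 0. 0.]
4 [0.   0.01 0.  ] [0. 0. 0.]
5 [-0.    0.01  0.  ] [0. 0. 0.]
6 [0.0001 0.01   0.    ] [ 0.      0.     -0.0016]
7 [0.0001 0.01   0.    ] [ 0.      0.     -0.0062]
```

View pics/e1.png

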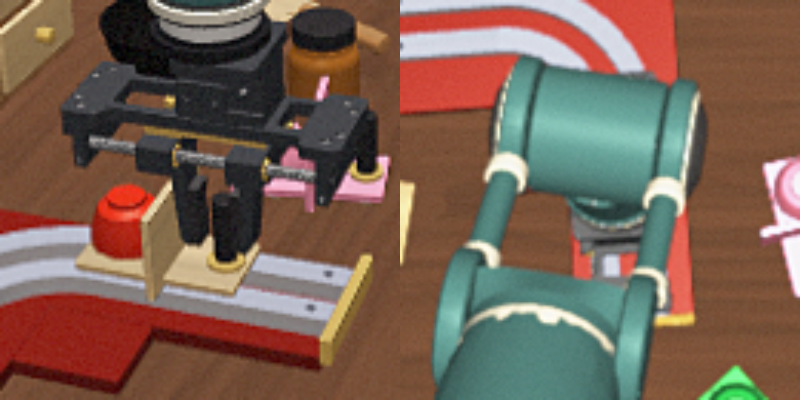

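Call:
arm_command(
  series=[
    [[-0.0005,0.01,0.001,0.0001,0,0],[0,0.01,0,0,0,0],[0,0.01,0,0,0,0],[0,0.01,0,0,0,0],[0,0.01,0,0,0,0],[0,0.01,0,0,0,0],[0,0.01,0,0,0,-0.003],[0,0.01,0,0,0,-0.006]],
  ],
)

```text
time_s: 5.73
ee_pos: [559.4, -55.6, 53.8]
ee_rot: [[-0.121, 0.993, -0.001], [0.993, 0.121, -0.0], [-0.0, -0.002, -1.0]]
wrist_force: [-2.2, -0.1, 2.3]
grip_width: 21.5
```

```bash
python3 -c "
from h import *
plan(5)"
```

```text
t 5.73 p [559.4 -55.6  53.8] F [-2.23 -0.09  2.32] Ftool [ 0.18 -2.23 -2.32] w 21.5 s -42.0 tyaw err 0.24 err tool [-0.66 -0.13  0.81]
0 [-0.0017  0.0097  0.0016] [-0.0002  0.     -0.0069]
1 [-0.0008  0.0099  0.    ] [ 0.      0.     -0.0063]
2 [-0.0012  0.0099  0.    ] [ 0.      0.     -0.0063]
3 [-0.0016  0.0098  0.    ] [ 0.      0.     -0.0062]
4 [-0.0019  0.0098  0.    ] [ 0.      0.     -0.0063]
5 [-0.0023  0.0097  0.    ] [ 0.      0.     -0.0062]
6 [-0.0027  0.0096  0.    ] [ 0.      0.     -0.0062]
7 [-0.0031  0.0094  0.    ] [ 0.      0.     -0.0062]
```

Call:
arm_command(
  series=[
    [[-0.001,0.009,0.0005,0,0,-0.0064],[-0.001,0.01,0,0,0,-0.0063],[-0.0014,0.0098,0,0,0,-0.0063],[-0.0018,0.0098,0,0,0,-0.0063],[-0.0022,0.0098,0,0,0,-0.0063],[-0.0025,0.0097,0,0,0,-0.0063],[-0.0028,0.0096,0,0,0,-0.0063],[-0.003,0.0095,0,0,0,-0.0063]],
  ],
)

```text
time_s: 6.4
ee_pos: [600.4, -52.6, 53.2]
ee_rot: [[-0.446, 0.895, -0.009], [0.895, 0.446, -0.0], [0.004, -0.008, -1.0]]
wrist_force: [-3.9, -0.3, 1.9]
grip_width: 22.1
```

```bash
python3 -c "
from h import *
v=grab_frame('side');t=grab_frame('top')
plan(4.5)
cv2.imwrite('pics/e2.png',cv2.hconcat([cv2.resize(v[210:360,180:330],(400,400)),cv2.resize(t[130:270,200:340],(400,400))]))"
```

```text
t 6.5 p [601.8 -52.5  53.4] F [0.52 0.66 0.31] Ftool [ 0.36  0.76 -0.32] w 22.0 s 0.75 tyaw err 0.04 err tool [-0.14 -0.13  0.45]
0 [-0.0033  0.0081  0.0008] [-0.0008 -0.0004 -0.0057]
1 [-0.0029  0.0084  0.    ] [ 0.      0.     -0.0056]
2 [-0.0029  0.0085  0.    ] [ 0.      0.     -0.0056]
3 [-0.0028  0.0085  0.    ] [ 0.      0.     -0.0056]
4 [-0.0027  0.0085  0.    ] [ 0.      0.     -0.0056]
5 [-0.0026  0.0085  0.    ] [ 0.      0.     -0.0056]
6 [-0.0025  0.0086  0.    ] [ 0.      0.     -0.0056]
7 [-0.0025  0.0086  0.    ] [ 0.      0.     -0.0056]
```

View pics/e2.png

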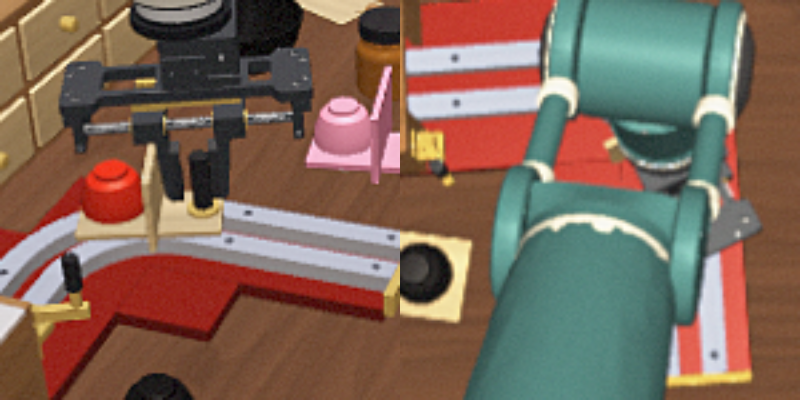

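Call:
arm_command(
  series=[
    [[-0.0025,0.0083,0.0005,-0.0003,-0.0002,-0.0056],[-0.0027,0.0085,0,-0.0001,-0.0001,-0.0056],[-0.0027,0.0085,0,0,0,-0.0056],[-0.0027,0.0085,0,0,0,-0.0056],[-0.0027,0.0085,0,0,0,-0.0056],[-0.0026,0.0085,0,0,0,-0.0056],[-0.0025,0.0086,0,0,0,-0.0056],[-0.0025,0.0086,0,0,0,-0.0056]],
  ],
)

```text
time_s: 7.17
ee_pos: [635.0, -44.1, 52.8]
ee_rot: [[-0.68, 0.733, -0.007], [0.733, 0.68, -0.004], [0.002, -0.008, -1.0]]
wrist_force: [-3.5, -1.1, 2.9]
grip_width: 22.0
```

```bash
python3 -c "
from h import *
plan(4.5)"
```

```text
t 7.17 p [635.  -44.1  52.8] F [-3.46 -1.1   2.92] Ftool [ 1.56 -3.3  -2.89] w 22.0 s 35.5 tyaw err -0.81 err tool [ 0.48  0.24 -0.23]
0 [-0.0016  0.0091 -0.0005] [-0.0012 -0.0004 -0.0034]
1 [-0.0023  0.0086  0.    ] [ 0.      0.     -0.0056]
2 [-0.0022  0.0087  0.    ] [ 0.      0.     -0.0056]
3 [-0.0021  0.0087  0.    ] [ 0.      0.     -0.0056]
4 [-0.0021  0.0087  0.    ] [ 0.      0.     -0.0056]
5 [-0.002   0.0087  0.    ] [ 0.      0.     -0.0056]
6 [-0.0019  0.0087  0.    ] [ 0.      0.     -0.0056]
7 [-0.0018  0.0088  0.    ] [ 0.      0.     -0.0056]
```

Call:
arm_command(
  series=[
    [[-0.0016,0.0088,-0.0003,-0.0003,-0.0001,-0.005],[-0.002,0.0086,0,-0.0003,-0.0001,-0.0053],[-0.002,0.0087,0,0,0,-0.0055],[-0.002,0.0087,0,0,0,-0.0055],[-0.002,0.0087,0,0,0,-0.0055],[-0.0019,0.0087,0,0,0,-0.0055],[-0.0018,0.0087,0,0,0,-0.0055],[-0.0017,0.0088,0,0,0,-0.0055]],
  ],
)

```text
time_s: 7.83
ee_pos: [662.9, -25.4, 52.6]
ee_rot: [[-0.856, 0.517, -0.007], [0.517, 0.856, -0.007], [0.002, -0.009, -1.0]]
wrist_force: [-3.0, -1.8, 1.5]
grip_width: 22.2
```

```bash
python3 -c "
from h import *
v=grab_frame('side')
plan(4.5)
cv2.imwrite('pics/e3.png',cv2.resize(v[210:360,150:300],(600,600)))"
```

```text
t 7.88 p [663.8 -24.7  52.7] F [ 0.56  0.66 -0.01] Ftool [-0.14  0.85 -0.  ] w 22.0 s 70.25 tyaw err -1.27 err tool [ 1.21  0.29 -0.29]
0 [ 0.0005  0.0094 -0.0007] [-0.0013 -0.0002 -0.0021]
1 [-0.0017  0.0088  0.    ] [ 0.      0.     -0.0056]
2 [-0.0016  0.0088  0.    ] [ 0.      0.     -0.0056]
3 [-0.0015  0.0088  0.    ] [ 0.      0.     -0.0056]
4 [-0.0014  0.0088  0.    ] [ 0.      0.     -0.0056]
5 [-0.0013  0.0089  0.    ] [ 0.      0.     -0.0056]
6 [-0.0012  0.0089  0.    ] [ 0.      0.     -0.0056]
7 [-0.0011  0.0089  0.    ] [ 0.      0.     -0.0056]
```

View pics/e3.png

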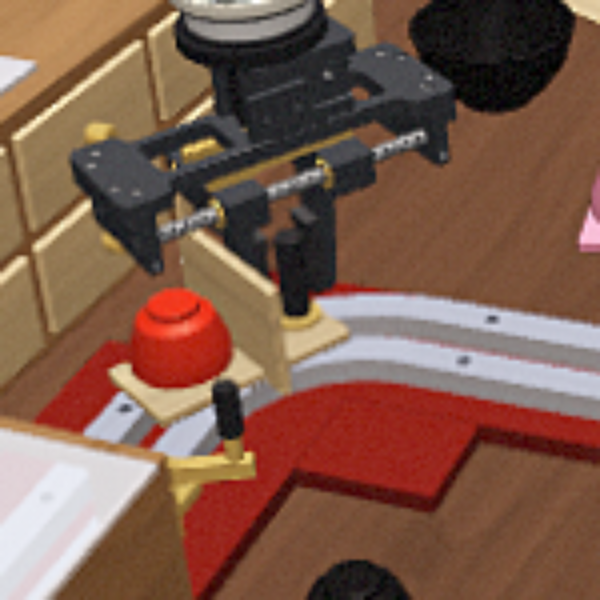

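Call:
arm_command(
  series=[
    [[-0.0008,0.009,-0.0003,-0.0005,-0.0001,-0.0045],[-0.001,0.0088,-0.0002,-0.0003,0,-0.005],[-0.001,0.0088,-0.0001,-0.0002,0,-0.0052],[-0.001,0.0088,0,-0.0001,0,-0.0054],[-0.001,0.0088,0,0,0,-0.0054],[-0.0011,0.0088,0,0,0,-0.0054],[-0.001,0.0088,0,0,0,-0.0054],[-0.001,0.0088,0,0,0,-0.0054]],
  ],
)

```text
time_s: 8.55
ee_pos: [684.0, 2.4, 52.7]
ee_rot: [[-0.961, 0.276, 0.002], [0.276, 0.961, -0.005], [-0.004, -0.004, -1.0]]
wrist_force: [-2.0, -2.5, 1.2]
grip_width: 22.0
```

```bash
python3 -c "
from h import *
plan(4.5)"
```

```text
t 8.55 p [684.    2.4  52.7] F [-1.99 -2.46  1.23] Ftool [ 1.23 -2.92 -1.23] w 22.0 s 103.75 tyaw err -1.18 err tool [ 2.04  0.25 -0.32]
0 [ 0.0028  0.0095 -0.0007] [-0.0006  0.0006 -0.0023]
1 [-0.001   0.0089  0.    ] [ 0.      0.     -0.0056]
2 [-0.0009  0.0089  0.    ] [ 0.      0.     -0.0056]
3 [-0.0009  0.0089  0.    ] [ 0.      0.     -0.0056]
4 [-0.0008  0.0089  0.    ] [ 0.      0.     -0.0056]
5 [-0.0007  0.009   0.    ] [ 0.      0.     -0.0056]
6 [-0.0006  0.009   0.    ] [ 0.      0.     -0.0056]
7 [-0.0005  0.009   0.    ] [ 0.      0.     -0.0056]
```

Call:
arm_command(
  series=[
    [[0.0008,0.009,-0.0003,-0.0003,0.0002,-0.0045],[0.0006,0.0088,-0.0002,-0.0002,0.0001,-0.005],[0.0004,0.0088,-0.0001,-0.0001,0.0001,-0.0052],[0.0003,0.0088,0,0,0.0001,-0.0052],[0.0002,0.0089,0,0,0,-0.0052],[0.0001,0.0089,0,0,0,-0.0052],[0,0.009,0,0,0,-0.0052],[0,0.009,0,0,0,-0.0052]],
  ],
)

```text
time_s: 9.22
ee_pos: [692.3, 37.8, 52.9]
ee_rot: [[-1.0, 0.018, 0.008], [0.018, 1.0, -0.001], [-0.008, -0.001, -1.0]]
wrist_force: [0.0, -1.7, -0.1]
grip_width: 22.4
```

```bash
python3 -c "
from h import *
v=grab_frame('side');t=grab_frame('top')
plan(4)
cv2.imwrite('pics/e4.png',cv2.hconcat([cv2.resize(v[210:360,120:270],(400,400)),cv2.resize(t[110:230,120:240],(400,400))]))"
```

```text
t 9.32 p [692.2  38.5  52.9] F [ 0.1  -0.02  0.53] Ftool [-0.11 -0.02 -0.53] w 22.2 s 140.75 tyaw err 0.53 err tool [ 0.65  0.17 -0.14]
0 [ 0.001   0.0083 -0.0003] [-0.0001  0.0013 -0.0065]
1 [-0.0003  0.008   0.    ] [ 0.     0.    -0.005]
2 [-0.0004  0.008   0.    ] [ 0.      0.     -0.0016]
3 [-0.0002  0.008   0.    ] [0. 0. 0.]
4 [-0.     0.008  0.   ] [0. 0. 0.]
5 [-0.     0.008  0.   ] [0. 0. 0.]
6 [-0.     0.008  0.   ] [0. 0. 0.]
7 [-0.     0.008  0.   ] [0. 0. 0.]
```

View pics/e4.png

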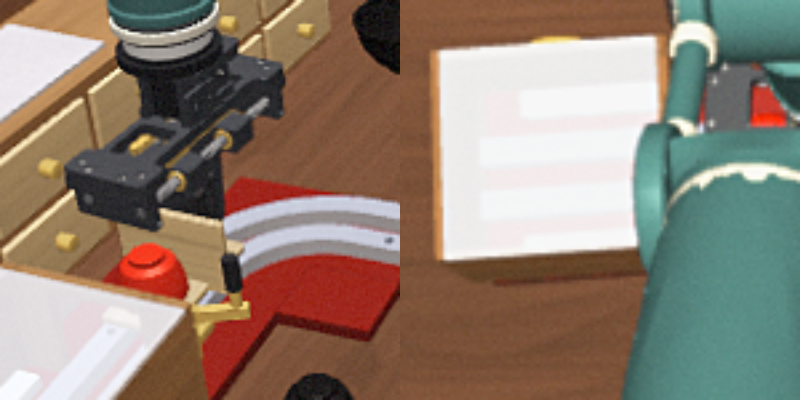

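Call:
arm_command(
  series=[
    [[0.0012,0.008,0,0,0.0005,-0.005],[0.001,0.008,0,0,0.0004,-0.005],[0.0003,0.008,0,0,0.0002,-0.0025],[0.0002,0.008,0,0,0.0001,0],[0.0002,0.008,0,0,0,0],[0.0002,0.008,0,0,0,0],[0.0002,0.008,0,0,0,0],[0.0002,0.008,0,0,0,0]],
  ],
)

```text
time_s: 9.98
ee_pos: [690.0, 71.1, 52.9]
ee_rot: [[-0.998, -0.057, 0.003], [-0.057, 0.998, -0.001], [-0.002, -0.002, -1.0]]
wrist_force: [0.1, -1.2, 0.5]
grip_width: 21.6
```

```bash
python3 -c "
from h import *
plan(4)"
```

```text
t 9.98 p [690.   71.1  52.9] F [ 0.07 -1.17  0.51] Ftool [-0.   -1.17 -0.51] w 21.6 s 173.25 tyaw err 0.36 err tool [-0.71  0.06 -0.12]
0 [-0.0014  0.0081 -0.0003] [-0.0002  0.0004 -0.001 ]
1 [-0.     0.008  0.   ] [0. 0. 0.]
2 [-0.     0.008  0.   ] [0. 0. 0.]
3 [-0.     0.008  0.   ] [0. 0. 0.]
4 [-0.     0.008  0.   ] [0. 0. 0.]
5 [-0.     0.008  0.   ] [0. 0. 0.]
6 [-0.     0.008  0.   ] [0. 0. 0.]
7 [0.    0.008 0.   ] [0. 0. 0.]
```

Call:
arm_command(
  series=[
    [[-0.0003,0.008,0,0,0.0001,-0.0005],[-0.0002,0.008,0,0,0.0001,-0.0003],[-0.0002,0.008,0,0,0,0],[-0.0002,0.008,0,0,0,0],[0,0.008,0,0,0,0],[0,0.008,0,0,0,0],[0,0.008,0,0,0,0],[0,0.008,0,0,0,0]],
  ],
)

```text
time_s: 10.65
ee_pos: [688.1, 106.8, 52.9]
ee_rot: [[-0.998, -0.062, 0.001], [-0.062, 0.998, -0.002], [-0.001, -0.002, -1.0]]
wrist_force: [-0.5, -0.6, -0.2]
grip_width: 22.1
```

```bash
python3 -c "
from h import *
v=grab_frame('side')
plan(2)
cv2.imwrite('pics/e5.png',cv2.resize(v[210:360,100:250],(600,600)))"
```

```text
t 10.7 p [688.  107.8  52.9] F [ 0.39 -0.07  0.23] Ftool [-0.39 -0.1  -0.23] w 22.2 s 210.0 tyaw err 0.03 err tool [-0.32  0.05 -0.15]
0 [-0.0006  0.0041 -0.0003] [-0.0001  0.0002 -0.0001]
1 [-0.     0.004  0.   ] [0. 0. 0.]
2 [0.    0.004 0.   ] [0. 0. 0.]
3 [-0.     0.004  0.   ] [0. 0. 0.]
4 [-0.     0.004  0.   ] [0. 0. 0.]
5 [-0.     0.004  0.   ] [0. 0. 0.]
6 [-0.     0.004  0.   ] [0. 0. 0.]
7 [-0.     0.004  0.   ] [0. 0. 0.]
```

View pics/e5.png

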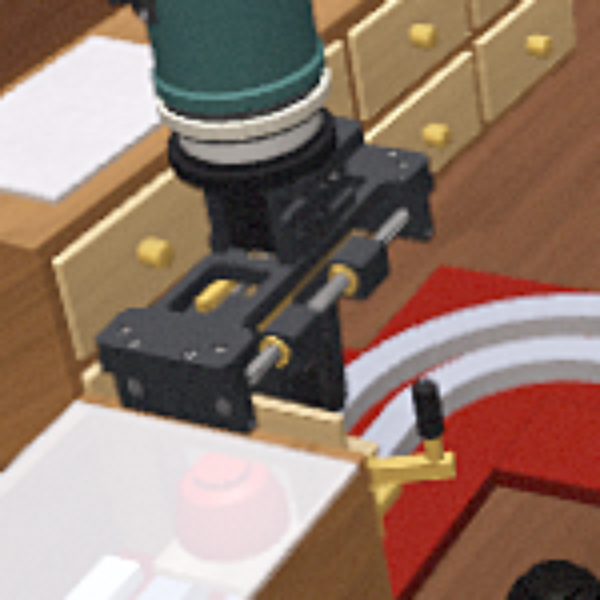

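Call:
arm_command(
  series=[
    [[-0.0003,0.004,0,0,0,0],[0,0.004,0,0,0,0],[0,0.004,0,0,0,0],[0,0.004,0,0,0,0],[0,0.003,0,0,0,0],[0,0.003,0,0,0,0],[0,0.002,0,0,0,0],[0,0.002,0,0,0,0]],
  ],
)

```text
time_s: 11.37
ee_pos: [687.3, 122.0, 52.9]
ee_rot: [[-0.998, -0.062, 0.001], [-0.062, 0.998, -0.001], [-0.001, -0.001, -1.0]]
wrist_force: [-0.3, -1.2, -0.0]
grip_width: 22.0
```

```bash
python3 -c "
from h import *
plan(1,1)"
```

```text
t 11.37 p [687.3 122.   52.9] F [-0.25 -1.23 -0.03] Ftool [ 0.33 -1.21  0.03] w 22.0 s 224.25 tyaw err 0.02 err tool [-0.13  0.   -0.12]
0 [-0.0003  0.002  -0.0003] [-0.0002  0.0002 -0.0001]
```

Call:
arm_command(
  series=[
    [[0,0.002,0,0,0,0],[0,0.002,0,0,0,0],[0,0.0014,0,0,0,0],[0,0.0014,0,0,0,0],[0,0.001,0,0,0,0],[0,0.001,0,0,0,0],[0,0.001,0,0,0,0],[0,0.001,0,0,0,0]],
  ],
)

```text
time_s: 12.03
ee_pos: [687.0, 127.8, 52.9]
ee_rot: [[-0.998, -0.062, 0.001], [-0.062, 0.998, -0.001], [-0.001, -0.001, -1.0]]
wrist_force: [-0.5, -1.2, -0.1]
grip_width: 21.5
```

```bash
python3 -c "
from h import *
v=grab_frame('side')
plan(1,1)
cv2.imwrite('pics/e6.png',cv2.resize(v[210:360,100:250],(600,600)))"
```

```text
t 12.08 p [687.  128.   52.9] F [-1.03 -0.15  0.18] Ftool [ 1.04 -0.08 -0.18] w 22.3 s 230.25 tyaw err 0.04 err tool [-0.13  0.05 -0.12]
0 [-0.0003  0.0021 -0.0002] [-0.0001  0.0002 -0.0001]
```

View pics/e6.png

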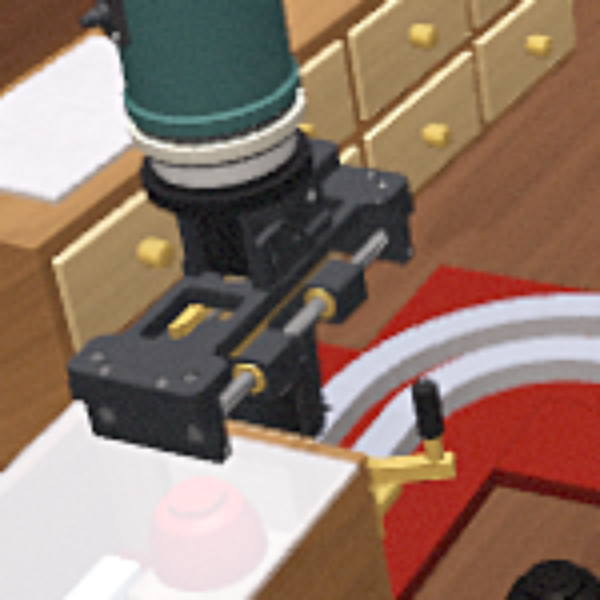

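Nearly home; continue in half‑millimetre rows.

Call:
arm_command(
  series=[
    [[0,0.001,0,0,0,0],[0,0.001,0,0,0,0],[0,0.001,0,0,0,0],[0,0.0006,0,0,0,0],[0,0.0006,0,0,0,0],[0,0.0006,0,0,0,0],[0,0.0006,0,0,0,0],[0,0.0006,0,0,0,0]],
  ],
)

```text
time_s: 12.75
ee_pos: [687.1, 130.8, 52.8]
ee_rot: [[-0.998, -0.062, 0.002], [-0.062, 0.998, -0.002], [-0.002, -0.002, -1.0]]
wrist_force: [0.4, -1.5, 0.9]
grip_width: 22.1
```

```bash
python3 -c "
from h import *
plan(1,1)"
```

```text
t 12.75 p [687.1 130.8  52.8] F [ 0.37 -1.49  0.92] Ftool [-0.28 -1.51 -0.92] w 22.1 s 233.0 tyaw err 0.03 err tool [ 0.2   0.05 -0.16]
0 [ 0.0004  0.0021 -0.0003] [-0.0003  0.0003 -0.0001]
```

Call:
arm_command(
  series=[
    [[0,0.0006,0,0,0,0],[0,0.0006,0,0,0,0],[0,0.0006,0,0,0,0],[0,0.0006,0,0,0,0],[0,0.0006,0,0,0,0],[0,0.0006,0,0,0,0],[0,0.0006,0,0,0,0],[0,0.0006,0,0,0,0]],
  ],
)

```text
time_s: 13.42
ee_pos: [687.1, 130.8, 52.8]
ee_rot: [[-0.998, -0.062, 0.002], [-0.062, 0.998, -0.005], [-0.001, -0.005, -1.0]]
wrist_force: [0.7, -4.4, 1.5]
grip_width: 22.0
```

```bash
python3 -c "
from h import *
plan(1,1)"
```

```text
t 13.42 p [687.1 130.8  52.8] F [ 0.66 -4.38  1.45] Ftool [-0.38 -4.42 -1.43] w 22.0 s 233.0 tyaw err 0.02 err tool [ 0.23 -0.01 -0.22]
0 [ 0.0005  0.002  -0.0005] [-0.0008  0.0002 -0.0001]
```

Call:
arm_command(
  series=[
    [[0,-0.003,0,0,0,0],[0,-0.002,0,0.0003,0,0],[0,0,0,0.0003,0,0],[0,0,-0.01,0,0,0],[0,0,-0.02,0,0,0],[0,0,-0.03,0,0,0],[0,0,-0.05,0,0,0],[0,0,-0.05,0,0,0]],
  ],
)

```text
time_s: 14.08
ee_pos: [680.6, 131.1, 128.2]
ee_rot: [[-0.998, -0.062, -0.015], [-0.062, 0.998, -0.007], [0.015, -0.006, -1.0]]
wrist_force: [1.1, 0.2, -0.6]
grip_width: 21.8
```

Call:
arm_command(
  series=[
    [[-0.06,-0.05,-0.03,0,0,0],[-0.06,-0.05,-0.03,0,0,0],[-0.06,-0.05,0,0,0,0],[-0.06,-0.05,0,0,0,0],[-0.06,-0.05,0,0,0,0],[0,0,0,0,0,0],[0,0,0,0,0,0],[0,0,0,0,0,0]],
  ],
  fingers=0,
)

```text
time_s: 14.75
ee_pos: [847.8, 16.9, 175.1]
ee_rot: [[-0.998, -0.067, 0.001], [-0.067, 0.998, -0.001], [-0.001, -0.001, -1.0]]
wrist_force: [-0.8, 0.9, -0.2]
grip_width: 0.4
```

```bash
python3 -c "
from h import *
v=grab_frame('side');t=grab_frame('top')
cv2.imwrite('pics/top6.png',t);cv2.imwrite('pics/side6.png',v)
plan(1,1)
cv2.imwrite('pics/e7.png',cv2.hconcat([cv2.resize(v[260:380,130:250],(400,400)),cv2.resize(t[110:230,120:240],(400,400))]))"
```

```text
t 14.85 p [847.   18.  175.4] F [ 0.64 -0.62 -0.64] Ftool [-0.6  -0.66  0.64] w 0.6 s 137.25 tyaw err -6.04 err tool [156.28  11.41 122.43]
0 [0.3084 0.0578 0.2444] [-0.0002  0.0002  0.0155]
```

View pics/e7.png

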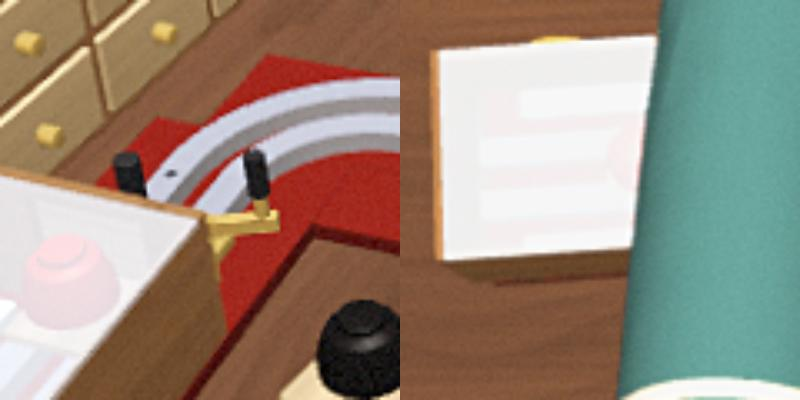

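Call:
arm_command(
  series=[
    [[0.06,-0.055,-0.002,0,0,0.0],[0.06,-0.055,-0.002,0,0,0.019],[0.06,-0.055,-0.002,0,0,0.019],[0.06,-0.055,-0.002,0,0,0.019],[0.06,-0.055,0,0,0,0.019],[0.06,-0.055,0,0,0,0.019],[0.06,-0.055,0,0,0,0.019],[0,0,0,0,0,0]],
  ],
  fingers=0.23,
)

```text
time_s: 15.52
ee_pos: [593.5, -116.4, 174.7]
ee_rot: [[-0.786, 0.619, -0.007], [0.619, 0.786, 0.004], [0.008, -0.002, -1.0]]
wrist_force: [-1.5, -0.5, -0.5]
grip_width: 20.1
```

```bash
python3 -c "
from h import *
v=grab_frame('side');t=grab_frame('top')
cv2.imwrite('pics/top7.png',t);cv2.imwrite('pics/side7.png',v)
gov([600,100,175],-60)
for n in('top','side'):
  for P in((100,75,90),(7.3,87.8,122)):print(n,P,proj(n,[*gw(*P[:2]),P[2]]).round(1))
cv2.imwrite('pics/e7.png',cv2.hconcat([cv2.resize(v[260:380,130:250],(400,400)),cv2.resize(t[110:230,160:280],(400,400))]))"
```

```text
t 15.62 p [ 600.8 -116.2  177.5] yaw 52.14 F [ 0.04 -0.62  0.27] w 20.4
mm [133.38 170.19   3.07] deg [  0.16  -0.19 112.14] row units [0.03334 0.04255 0.00077] [ 6.000e-05 -6.000e-05  3.894e-02]
top (100, 75, 90) [218.7 151.1]
top (7.3, 87.8, 122) [212.3 187.4]
side (100, 75, 90) [167.8 306. ]
side (7.3, 87.8, 122) [206.  304.7]
```

View pics/e7.png

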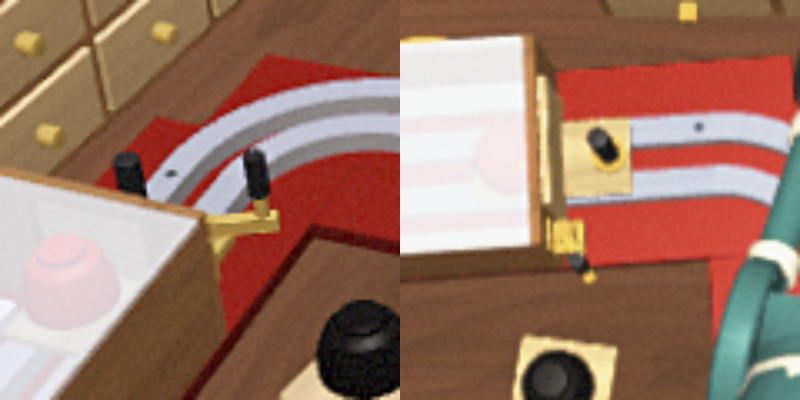

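```bash
python3 -c "
from h import *
t=cv2.imread('pics/top7.png');v=cv2.imread('pics/side7.png')
cv2.imwrite('pics/e8.png',cv2.hconcat([cv2.resize(v[290:340,150:220],(400,286),interpolation=cv2.INTER_CUBIC),cv2.resize(t[125:175,190:260],(400,286),interpolation=cv2.INTER_CUBIC)]))
for P in((54,109,94),(146,109,94),(54,115,94),(146,115,94)):print(P,proj('top',[*gw(*P[:2]),P[2]]).round(1))
hs=[]
"
```

```text
(54, 109, 94) [204.7 170.8]
(146, 109, 94) [203.1 132.6]
(54, 115, 94) [202.1 171. ]
(146, 115, 94) [200.6 132.8]
```

View pics/e8.png

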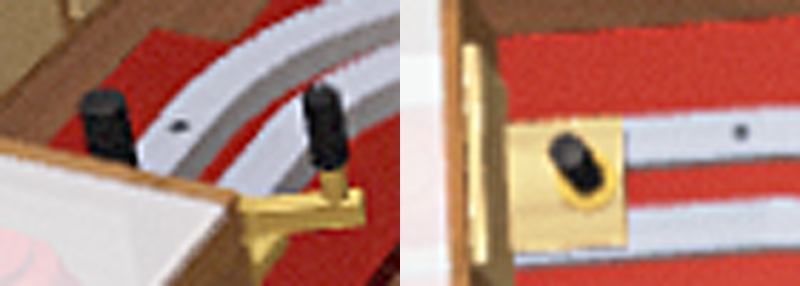

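Call:
arm_command(
  series=[
    [[0.038,0.048,-0.001,0,0,0],[0.038,0.048,-0.001,0,0,0],[0.038,0.048,-0.001,0,0,0],[0.038,0.048,-0.001,0,0,0],[0.038,0.048,-0.001,0,0,0],[0.038,0.048,-0.001,0,0,0],[0.038,0.048,-0.001,0,0,0],[0,0,0,0,0,0.019]],
  ],
)

```text
time_s: 16.28
ee_pos: [610.6, 116.1, 191.9]
ee_rot: [[-0.721, 0.692, 0.028], [0.692, 0.721, 0.006], [-0.016, 0.024, -1.0]]
wrist_force: [-0.7, 0.0, -0.5]
grip_width: 20.5
```

Call:
arm_command(
  series=[
    [[0,0,0,0,0,0.019],[0,0,0,0,0,0.019],[0,0,0,0,0,0.019],[0,0,0,0,0,0.019],[0,0,0,0,0,0.019],[0,0,0,0,0,0.019],[0,0,0,0,0,0.019],[0,0,0,0,0,0.019]],
  ],
)

```text
time_s: 16.95
ee_pos: [623.2, 137.8, 201.4]
ee_rot: [[0.162, 0.986, 0.05], [0.987, -0.163, 0.015], [0.023, 0.047, -0.999]]
wrist_force: [0.5, -0.6, 0.3]
grip_width: 20.0
```

```bash
python3 -c "
from h import *
gov([593.9,133.8,165],-60)"
```

```text
t 16.95 p [623.2 137.8 201.4] yaw -9.37 F [ 0.51 -0.58  0.27] w 20.0
mm [ -9.52 -29.91  34.87] deg [ 1.93 -2.42 50.65] row units [-0.00238 -0.00748  0.00872] [ 0.00067 -0.00084  0.01759]
```

Call:
arm_command(
  series=[
    [[0,-0.01,0.004,0.001,-0.001,0.0185],[-0.005,-0.01,0.004,0.001,-0.001,0.0185],[-0.007,-0.01,0.004,0.0005,-0.001,0.0185],[-0.009,-0.009,0.004,0.0005,-0.0005,0.0185],[-0.01,-0.006,0.004,0,0,0.0185],[-0.005,0,0.004,0,0,0.0185],[0,0,0.004,0,0,0.0185],[0,0,0.004,0,0,0.0]],
  ],
)

```text
time_s: 17.62
ee_pos: [606.1, 147.5, 193.5]
ee_rot: [[0.838, 0.544, 0.046], [0.544, -0.839, 0.01], [0.044, 0.017, -0.999]]
wrist_force: [-0.8, 0.1, 0.2]
grip_width: 20.1
```

```bash
python3 -c "
from h import *
gov([593.9,133.8,140],-60)"
```

```text
t 17.62 p [606.1 147.5 193.5] yaw -57.05 F [-0.79  0.13  0.24] w 20.1
mm [-20.     3.92  52.76] deg [ 0.9  -2.54  2.97] row units [-0.005    0.00098  0.01319] [ 0.00031 -0.00088  0.00103]
```

Call:
arm_command(
  series=[
    [[-0.005,0.001,0.012,0.0005,-0.0012,0.001],[-0.005,0.001,0.012,0.0005,-0.0012,0.001],[-0.005,0.001,0.012,0.0004,-0.0012,0.001],[-0.005,0.001,0.012,0.0003,-0.001,0.001],[-0.005,0.001,0.012,0.0003,-0.001,0.001],[-0.005,0.001,0.012,0.0002,-0.001,0.001],[-0.005,0.001,0.012,0.0002,-0.001,0.001],[0,0,0,0,0,0.001]],
  ],
)

```text
time_s: 18.28
ee_pos: [595.4, 137.9, 147.3]
ee_rot: [[0.858, 0.513, -0.005], [0.513, -0.858, -0.003], [-0.006, -0.0, -1.0]]
wrist_force: [-0.2, 0.2, 0.1]
grip_width: 19.9
```

```bash
python3 -c "
from h import *
gov([593.9,133.8,107],-60)"
```

```text
t 18.28 p [595.4 137.9 147.3] yaw -59.14 F [-0.25  0.19  0.1 ] w 19.9
mm [-3.11  2.74 40.3 ] deg [0.   0.35 0.86] row units [-0.00078  0.00069  0.01007] [0.      0.00012 0.0003 ]
```

Call:
arm_command(
  series=[
    [[-0.001,0.001,0.005,0,0.0001,0.0005],[-0.001,0.001,0.005,0,0.0001,0.0005],[-0.001,0.001,0.005,0,0.0001,0.0005],[-0.001,0.001,0.005,0,0,0.0005],[-0.001,0.001,0.005,0,0,0],[-0.001,0,0.003,0,0,0],[0,0,0,0,0,0],[0,0,0,0,0,0]],
  ],
)

```text
time_s: 18.95
ee_pos: [594.0, 133.3, 132.0]
ee_rot: [[0.866, 0.5, -0.003], [0.5, -0.866, -0.002], [-0.004, 0.0, -1.0]]
wrist_force: [-0.4, -0.7, -0.5]
grip_width: 20.5
```

```bash
python3 -c "
from h import *
v=grab_frame('side')
gov([593.9,133.8,107],-60)
cv2.imwrite('pics/f1.png',cv2.resize(v[250:340,160:250],(600,600),interpolation=cv2.INTER_CUBIC))"
```

```text
t 19.0 p [593.9 133.3 132. ] yaw -59.98 F [0.03 0.97 0.1 ] w 20.2
mm [ 0.31 -0.47 24.98] deg [0.01 0.2  0.02] row units [ 8.00e-05 -1.20e-04  6.24e-03] [0.e+00 7.e-05 1.e-05]
```

View pics/f1.png

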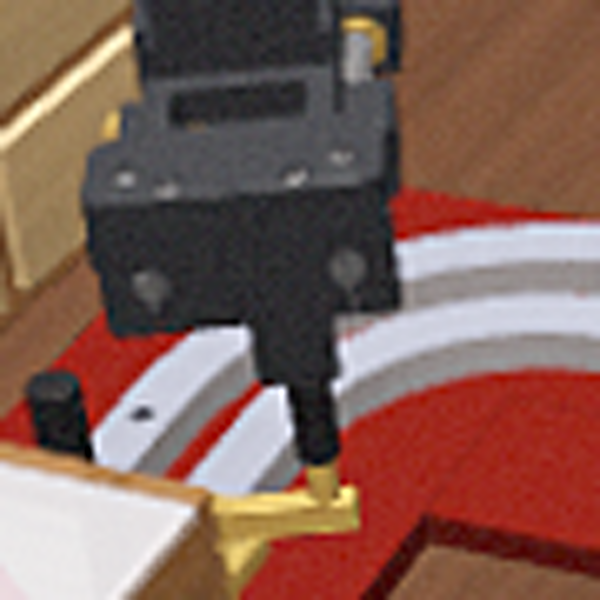

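Call:
arm_command(
  series=[
    [[0,0,0.003,0,0,0],[0,0,0.003,0,0,0],[0,0,0.003,0,0,0],[0,0,0.003,0,0,0],[0,0,0.003,0,0,0],[0,0,0.003,0,0,0],[0,0,0.003,0,0,0],[0,0,0.003,0,0,0]],
  ],
)

```text
time_s: 19.67
ee_pos: [594.7, 133.6, 119.9]
ee_rot: [[0.866, 0.5, -0.001], [0.5, -0.866, -0.001], [-0.002, 0.001, -1.0]]
wrist_force: [0.9, -0.3, -0.0]
grip_width: 20.3
```

```bash
python3 -c "
from h import *
gov([593.9,133.8,107],-60)"
```

```text
t 19.67 p [594.7 133.6 119.9] yaw -59.97 F [ 0.89 -0.33 -0.03] w 20.3
mm [-0.58 -0.59 12.87] deg [0.04 0.09 0.03] row units [-0.00015 -0.00015  0.00322] [2.e-05 3.e-05 1.e-05]
```

No contact below the knob's top; go on down.

Call:
arm_command(
  series=[
    [[-0.0003,0,0.0035,0,0,0],[-0.0003,0,0.0035,0,0,0],[-0.0003,0,0.0035,0,0,0],[0,0,0.0035,0,0,0],[0,0,0.0035,0,0,0],[0,0,0.0035,0,0,0],[0,0,0.0035,0,0,0],[0,0,0,0,0,0]],
  ],
)

```text
time_s: 20.33
ee_pos: [593.8, 133.2, 105.5]
ee_rot: [[0.866, 0.5, -0.002], [0.5, -0.866, -0.002], [-0.003, 0.0, -1.0]]
wrist_force: [-0.0, -0.1, -0.1]
grip_width: 20.5
```

```bash
cat >>h.py <<'E'
def lat():
    s=state();p=np.array(s['ee_pos']);R=np.array(s['ee_rot']);q=np.load('guide.npy');c,sn=np.cos(q[2]),np.sin(q[2])
    d=p[:2]-q[:2];g=np.array([c*d[0]+sn*d[1],-sn*d[0]+c*d[1]]);r=g-[38,103]
    yw=np.degrees(np.arctan2(R[1,1],R[0,1])-q[2])
    a=np.degrees(np.arctan2(r[1],r[0]))
    print('t',round(s['time_s'],2),'g',g.round(1),'z',p[2].round(1),'rad',np.hypot(*r).round(2),'phase',a.round(1),'want yaw',round(a+90-6.7,1),'yaw',yw.round(1),'Ftool',(R.T@s['wrist_force']).round(2),'tilt tool xy deg',np.degrees((R.T@[0,0,-1])[:2]).round(2),'w',round(s['grip_width'],1))
E
python3 -c "
from h import *
gov([593.9,133.8,107],-60);lat()"
```

```text
t 20.33 p [593.8 133.2 105.5] yaw -59.97 F [-0.01 -0.15 -0.14] w 20.5
mm [ 0.36 -0.45 -1.48] deg [0.02 0.16 0.03] row units [ 9.0e-05 -1.1e-04 -3.7e-04] [1.e-05 5.e-05 1.e-05]
t 20.33 g [ 7.2 87.2] z 105.5 rad 34.59 phase -152.8 want yaw -69.5 yaw -63.6 Ftool [-0.09  0.12  0.14] tilt tool xy deg [ 0.16 -0.02] w 20.5
```

Call:
arm_command(
  series=[
    [[0,0.005,-0.0008,0,0,0],[0.0003,0.005,-0.0008,0,0,-0.01],[0.0004,0.0059,0,0,0,-0.0139],[0.0004,0.0059,0,0,0,-0.0139],[0.0004,0.0059,0,0,0,-0.0139],[0.0004,0.0059,0,0,0,-0.0139],[0.0004,0.0059,0,0,0,-0.0139],[0.0004,0.0059,0,0,0,-0.0139]],
  ],
)

```text
time_s: 21.0
ee_pos: [608.7, 120.9, 105.8]
ee_rot: [[0.421, 0.907, -0.006], [0.907, -0.421, 0.005], [0.002, -0.008, -1.0]]
wrist_force: [-1.1, 1.7, 1.4]
grip_width: 20.5
```

```bash
python3 -c "
from h import *
lat()
v=grab_frame('side')
cv2.imwrite('pics/f2.png',cv2.resize(v[250:340,160:250],(600,600),interpolation=cv2.INTER_CUBIC))"
```

```text
t 21.0 g [21.3 74. ] z 105.8 rad 33.5 phase -119.9 want yaw -36.6 yaw -28.5 Ftool [ 1.09 -1.76 -1.34] tilt tool xy deg [-0.12  0.45] w 20.5
```

View pics/f2.png

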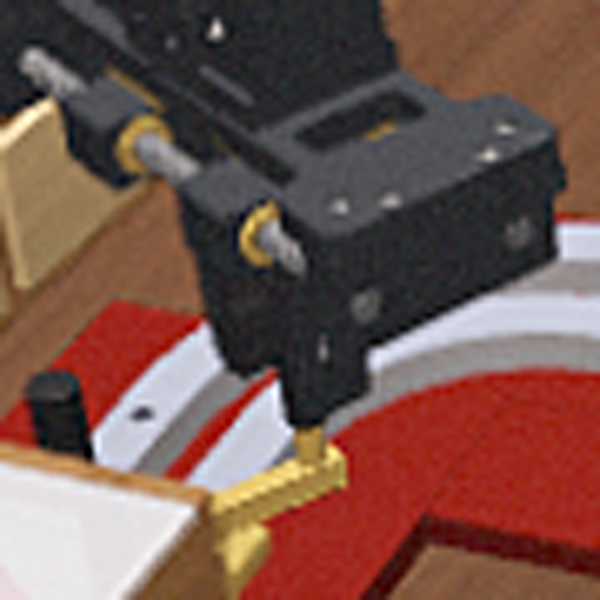

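Call:
arm_command(
  series=[
    [[0.0001,0.0059,-0.0005,-0.0003,0,-0.012],[0.0001,0.0059,-0.0003,-0.0002,0,-0.012],[0.0002,0.0059,0,0,0,-0.013],[0.0002,0.0059,0,0,0,-0.013],[0.0003,0.0059,0,0,0,-0.013],[0.0003,0.0059,0,0,0,-0.013],[0.0003,0.0059,0,0,0,-0.013],[0.0003,0.0059,0,0,0,-0.013]],
  ],
)

```text
time_s: 21.72
ee_pos: [628.2, 118.8, 105.7]
ee_rot: [[-0.22, 0.975, -0.013], [0.975, 0.22, 0.006], [0.009, -0.012, -1.0]]
wrist_force: [-1.6, 0.3, 1.2]
grip_width: 20.4
```

```bash
python3 -c "
from h import *
lat()"
```

```text
t 21.72 g [40.6 70.7] z 105.7 rad 32.43 phase -85.3 want yaw -2.0 yaw 9.1 Ftool [ 0.64 -1.46 -1.18] tilt tool xy deg [-0.49  0.67] w 20.4
```

Call:
arm_command(
  series=[
    [[-0.0008,0.0059,-0.0005,-0.0005,-0.0003,-0.011],[-0.0008,0.0059,-0.0003,-0.0005,-0.0003,-0.011],[-0.0005,0.0059,0,-0.0004,-0.0003,-0.012],[-0.0003,0.0059,0,-0.0003,-0.0002,-0.012],[-0.0002,0.0059,0,-0.0002,-0.0001,-0.012],[0,0.0059,0,-0.0002,-0.0001,-0.012],[0,0.0059,0,-0.0001,-0.0001,-0.012],[0,0.0059,0,0,0,-0.012]],
  ],
)

```text
time_s: 22.38
ee_pos: [644.9, 126.4, 105.5]
ee_rot: [[-0.735, 0.678, -0.009], [0.678, 0.735, -0.0], [0.006, -0.006, -1.0]]
wrist_force: [-2.1, -0.8, 1.8]
grip_width: 20.2
```

```bash
python3 -c "
from h import *
lat()
v=grab_frame('side')
cv2.imwrite('pics/f3.png',cv2.resize(v[250:340,140:230],(600,600),interpolation=cv2.INTER_CUBIC))"
```

```text
t 22.38 g [57.8 77.2] z 105.5 rad 32.57 phase -52.5 want yaw 30.8 yaw 43.7 Ftool [ 0.99 -1.99 -1.75] tilt tool xy deg [-0.36  0.34] w 20.2
```

View pics/f3.png

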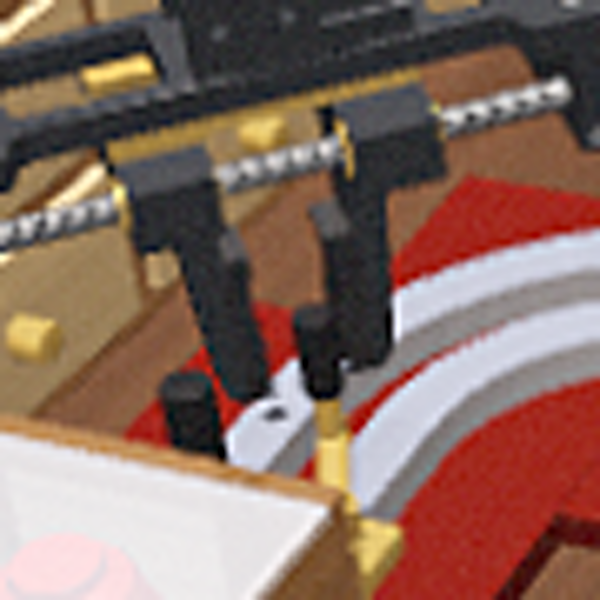

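Call:
arm_command(
  series=[
    [[-0.0004,0.0055,-0.0008,-0.0003,-0.0003,-0.01],[-0.0004,0.0055,-0.0006,-0.0003,-0.0002,-0.01],[-0.0003,0.0055,-0.0005,-0.0002,-0.0002,-0.0105],[-0.0003,0.0055,-0.0004,-0.0001,-0.0001,-0.0105],[-0.0002,0.0055,-0.0004,-0.0001,-0.0001,-0.0105],[-0.0002,0.0055,-0.0004,0,0,-0.0105],[-0.0002,0.005,-0.0004,0,0,-0.0105],[-0.0002,0.005,-0.0004,0,0,-0.0105]],
  ],
)

```text
time_s: 23.1
ee_pos: [653.6, 139.3, 105.5]
ee_rot: [[-0.975, 0.223, -0.008], [0.223, 0.975, -0.006], [0.007, -0.008, -1.0]]
wrist_force: [-1.1, -1.5, 0.1]
grip_width: 20.1
```

```bash
python3 -c "
from h import *
lat()
v=grab_frame('side')
cv2.imwrite('pics/f4.png',cv2.resize(v[250:340,130:220],(600,600),interpolation=cv2.INTER_CUBIC))"
```

```text
t 23.1 g [67.3 89.6] z 105.5 rad 32.21 phase -24.7 want yaw 58.6 yaw 73.5 Ftool [ 0.71 -1.75 -0.11] tilt tool xy deg [-0.38  0.45] w 20.1
```

View pics/f4.png

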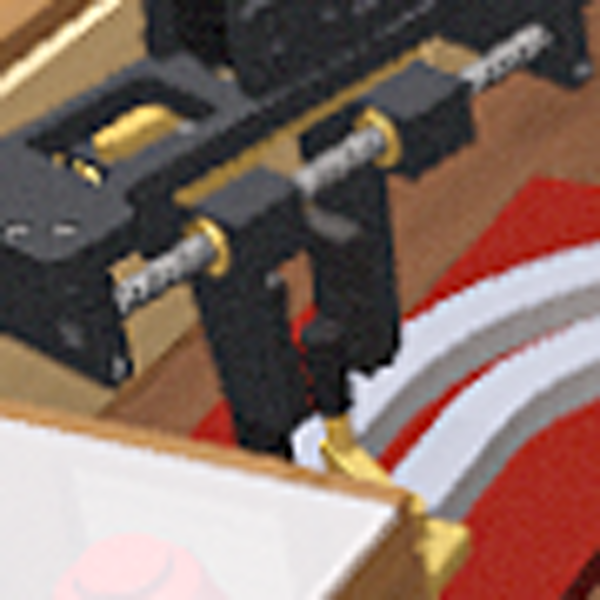

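Call:
arm_command(
  series=[
    [[-0.0003,0.0045,-0.0015,-0.0004,-0.0003,-0.007],[-0.0002,0.0045,-0.0015,-0.0004,-0.0003,-0.007],[-0.0001,0.0045,-0.0012,-0.0003,-0.0002,-0.007],[0,0.0045,-0.001,-0.0002,-0.0002,-0.006],[0,0.004,-0.0007,-0.0001,-0.0001,-0.006],[0.0001,0.004,-0.0006,0,0,-0.005],[0.0001,0.0035,-0.0005,0,0,-0.004],[0.0001,0.003,-0.0005,0,0,-0.002]],
  ],
)

```text
time_s: 23.82
ee_pos: [655.9, 149.0, 106.2]
ee_rot: [[-0.999, -0.036, 0.001], [-0.036, 0.999, -0.007], [-0.001, -0.007, -1.0]]
wrist_force: [1.9, -3.0, -2.0]
grip_width: 20.2
```

```bash
python3 -c "
from h import *
lat()
v=grab_frame('side')
cv2.imwrite('pics/f5.png',cv2.resize(v[250:340,130:220],(600,600),interpolation=cv2.INTER_CUBIC))"
```

```text
t 23.82 g [70.2 99. ] z 106.2 rad 32.48 phase -7.0 want yaw 76.3 yaw 88.5 Ftool [-1.79 -3.08  2.  ] tilt tool xy deg [0.03 0.42] w 20.2
```

View pics/f5.png

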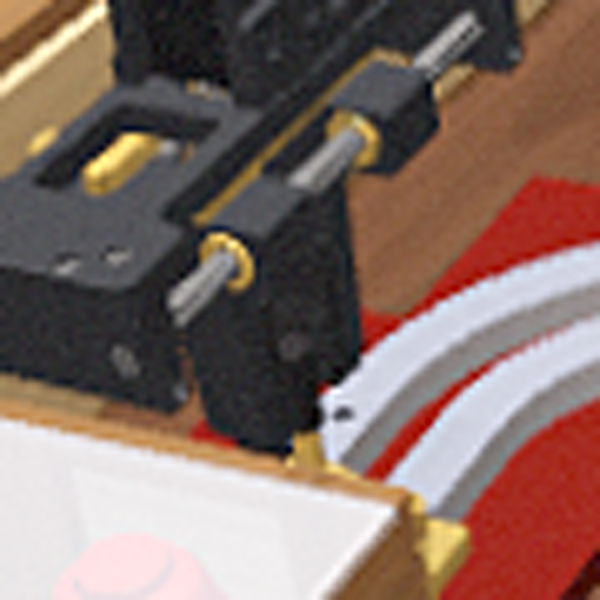

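Call:
arm_command(
  series=[
    [[0,0,-0.002,-0.0003,0,0],[0,0,-0.002,-0.0003,0,0],[0,0.001,-0.001,0,0,0],[0,0.001,0,0,0,0],[0,0.0015,0,0,0,0],[0,0.0015,0,0,0,0],[0,0.0015,0,0,0,0],[0,0.0015,0,0,0,0]],
  ],
)

```text
time_s: 24.53
ee_pos: [656.2, 152.9, 108.9]
ee_rot: [[-1.0, -0.031, 0.002], [-0.031, 1.0, -0.004], [-0.002, -0.004, -1.0]]
wrist_force: [0.9, -2.3, -1.8]
grip_width: 20.1
```

```bash
python3 -c "
from h import *
lat()"
```

```text
t 24.53 g [ 70.7 102.9] z 108.9 rad 32.72 phase -0.2 want yaw 83.1 yaw 88.2 Ftool [-0.79 -2.37  1.81] tilt tool xy deg [0.09 0.21] w 20.1
```

Call:
arm_command(
  series=[
    [[0,0.0015,0,0,0,0],[0,0.0015,0,0,0,0],[0,0.0015,0,0,0,0],[0,0.001,0,0,0,0],[0,0.001,0,0,0,0],[0,0.001,0,0,0,0],[0,0.001,0,0,0,0],[0,0.001,0,0,0,0]],
  ],
)

```text
time_s: 25.2
ee_pos: [656.6, 158.2, 109.3]
ee_rot: [[-1.0, -0.031, 0.003], [-0.031, 0.999, -0.004], [-0.003, -0.004, -1.0]]
wrist_force: [1.9, -3.9, -1.2]
grip_width: 20.3
```

```bash
python3 -c "
from h import *
lat()"
```

```text
t 25.2 g [ 71.4 108.2] z 109.3 rad 33.84 phase 8.9 want yaw 92.2 yaw 88.2 Ftool [-1.75 -3.97  1.2 ] tilt tool xy deg [0.16 0.23] w 20.3
```

Call:
arm_command(
  series=[
    [[0,0.001,0,0,0,0],[0,0.001,0,0,0,0],[0,0.001,0,0,0,0],[0,0.001,0,0,0,0],[0,0.001,0,0,0,0],[0,0.001,0,0,0,0],[0,0.001,0,0,0,0],[0,0.001,0,0,0,0]],
  ],
)

```text
time_s: 25.87
ee_pos: [656.6, 158.2, 109.2]
ee_rot: [[-1.0, -0.031, 0.002], [-0.031, 0.999, -0.01], [-0.002, -0.01, -1.0]]
wrist_force: [1.1, -5.3, -1.5]
grip_width: 20.0
```

```bash
python3 -c "
from h import *
lat()"
```

```text
t 25.87 g [ 71.4 108.2] z 109.2 rad 33.84 phase 8.9 want yaw 92.2 yaw 88.2 Ftool [-0.98 -5.32  1.56] tilt tool xy deg [0.11 0.58] w 20.0
```

Call:
arm_command(
  series=[
    [[0,-0.003,0,0.0004,0,0],[0,-0.003,0,0.0004,0,0],[0,0,-0.004,0.0003,0,0],[0,0,-0.006,0,0,0],[0,0,-0.01,0,0,0],[0,0,-0.02,0,0,0],[0,0,-0.04,0,0,0],[0,0,-0.04,0,0,0]],
  ],
)

```text
time_s: 26.53
ee_pos: [651.7, 159.4, 167.7]
ee_rot: [[-0.999, -0.031, -0.01], [-0.031, 0.999, -0.013], [0.01, -0.013, -1.0]]
wrist_force: [-0.7, 0.3, -0.1]
grip_width: 20.5
```

```bash
python3 -c "
from h import *
lat();go([600,-120,190])"
```

```text
t 26.53 g [ 66.6 109.7] z 167.7 rad 29.4 phase 13.1 want yaw 96.4 yaw 88.2 Ftool [0.64 0.32 0.11] tilt tool xy deg [-0.58  0.74] w 20.5
t 26.53 p [651.7 159.4 167.7] yaw 91.77 F [-0.65  0.3  -0.11] w 20.5 tilt [-0.0097 -0.0133]
total mm [  60.5 -277.9  -18.1] per row units [ 0.01512 -0.06948 -0.00453] q [ 12.  18.  96.  -1.  67. -80.]
```

Call:
arm_command(
  series=[
    [[0,0,-0.03,0,0,0],[0.015,-0.07,-0.005,0,0,0],[0.015,-0.075,-0.005,0,0,0],[0.015,-0.075,-0.005,0,0,0],[0.015,-0.075,-0.005,0,0,0],[0.015,-0.075,-0.005,0,0,0],[0.015,-0.075,-0.005,0,0,0],[0.015,-0.075,-0.005,0,0,0]],
  ],
)

```text
time_s: 27.2
ee_pos: [614.6, -98.4, 222.3]
ee_rot: [[-0.999, -0.046, 0.016], [-0.046, 0.999, -0.004], [-0.016, -0.005, -1.0]]
wrist_force: [0.8, -0.2, 0.1]
grip_width: 20.1
```

```bash
python3 -c "
from h import *
v=grab_frame('side');t=grab_frame('top')
cv2.imwrite('pics/top8.png',t);cv2.imwrite('pics/side8.png',v)
print(state()['ee_pos'])
for n in('top','side'):
  for P in((100,75,90),(72,103,122)):print(n,P,proj(n,[*gw(*P[:2]),P[2]]).round(1))
cv2.imwrite('pics/e9.png',cv2.hconcat([cv2.resize(v[285:345,150:220],(400,343),interpolation=cv2.INTER_CUBIC),cv2.resize(t[125:185,190:260],(400,343),interpolation=cv2.INTER_CUBIC)]))"
```

```text
[ 614.66436533 -102.27614196  223.01981903]
top (100, 75, 90) [218.7 151.1]
top (72, 103, 122) [204.5 160.2]
side (100, 75, 90) [167.8 306. ]
side (72, 103, 122) [170.1 303.1]
```

View pics/e9.png

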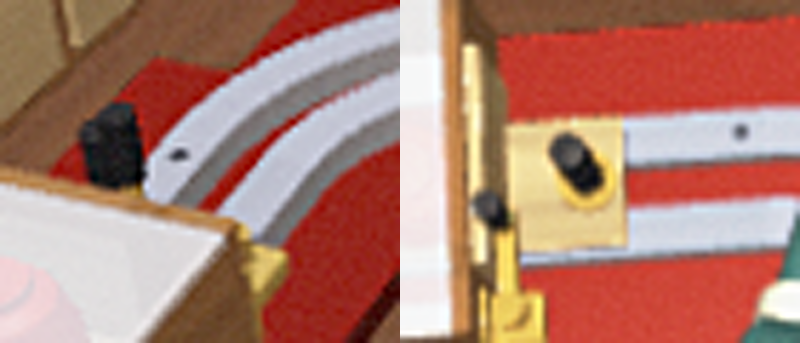

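View pics/top8.png

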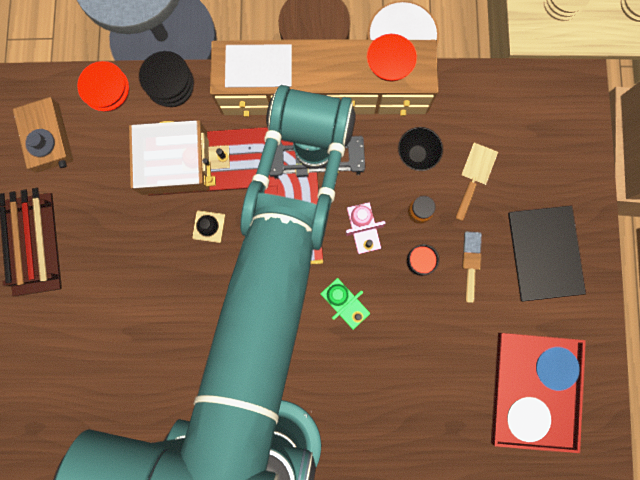

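```bash
python3 -c "
from h import *
t=cv2.imread('pics/top8.png')
o=t[145:185,185:235].copy();o=cv2.resize(o,None,fx=15,fy=15,interpolation=cv2.INTER_CUBIC)
for P in((38,107,82),(38,99,82),(80,107,82),(80,99,82),(38,103,82)):
  u=proj('top',[*gw(*P[:2]),P[2]]);c=tuple(int(round(k)) for k in ((u-[185,145]+.5)*15));cv2.circle(o,c,4,(0,255,0),-1)
for P in((72+6*np.cos(a),103+6*np.sin(a),122) for a in np.linspace(0,6.28,12)):
  u=proj('top',[*gw(*P[:2]),P[2]]);c=tuple(int(round(k)) for k in ((u-[185,145]+.5)*15));cv2.circle(o,c,3,(255,0,255),-1)
cv2.imwrite('pics/e10.png',o)"
```

```text
(no output)
```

View pics/e10.png

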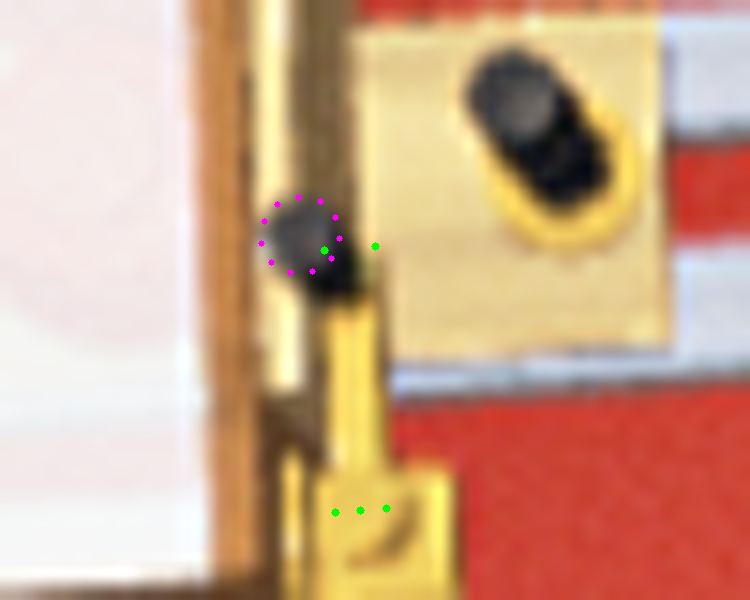

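```bash
python3 -c "
from station import *
print(state()['wrist_force'],finish_job())"
```

```text
the job is handed in; nothing more can be done
[0.40391461 1.28447351 0.22416135] None
```

The carrier is home in the drying box and the latch is shut. I handed the job in at about 27 s, with the arm clear of everything and no verdict reported.

**How it was moved**
- I held the handle loosely between the fingers, without gripping it. I pushed the wooden carrier with the red cup along the straight and round the bend, ignoring the pink and green look-alikes.
- I swung the latch knob round the same way until it met its stop.

**Forces:** These are wrist readings, taken only at the end of each move.
- Sliding the carrier read about 1–4 N.
- The carrier stopped against the mouth at 4.4 N.
- The latch stopped at 5.3 N.

**Final pictures**
- The handle and end board lie where the home pose projects, to within about 1–2 mm along the groove. That is near the limit of the camera, at about 2.3 mm per pixel.
- The latch knob is within about 1 mm (1–2°) of its shut position.
- The bystanders look to be where they were, judged by eye and not measured.

**Checks that disagreed**
- The two cameras differed by 3–4 mm across the guide. I trusted the top view and the force stops.
- Whether the board is exactly flush rests on the force stop; I did not measure the gap.

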